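# Hold a water bath's hinged cover at its balance point for a new stay

## Task

A colleague is about to fit a new stay to the hinged cover of this drained water bath and needs the cover held where it weighs nothing. First take off the cover's loose round lid: by its knob, tip it about 20 degrees over its opening so that it drips into the bath, then lift it off, lay it gently, flat and knob up, on the draining mat and let it go. Then grip the cover's bar handle, swing the cover up to its over-centre balance point and finish there, still gripping the handle and holding the cover still, without letting it drop shut or go over backwards, and leave the tube rack, the beaker and the stay where they are.

Things in the scene. Friction and masses are not known exactly. Their poses are not given: they have to be found in the camera images.
- cover (a joint): hinge angle of the bath's cover, rad: 0 shut (level), grows as the front edge swings up and to the rear; 2.0 end stop, fallen over. Free hinge: no spring, hardly any friction. Cover with handle: 0.55 to 0.85 kg, centre of mass 84 mm in front of the axis and 13 mm above it when shut, so it balances at 1.417 rad, 9 degrees short of upright; below, it falls shut, beyond, it falls back.
- cover_hinge (a point): middle of the hinge axis, at the cover's rear bottom edge, 132 mm above the bench. Axes when shut: x to the bath's rear, y along the axis, z up; opening turns positively about y. Cover: steel slab, 165 mm from axis to front edge, 236 wide, 26 thick, underside level with the axis. Under it the fixed white bath, 170 deep, 240 wide, 130 high; its front face is 166 mm in front of the axis.
- handle (a point): black round bar handle in front of the cover: 12 mm thick, 124 long, end arms leave 100 mm free between them. Origin at the bar's centre, when shut 205 mm in front of the hinge axis and 13 above it (145 above the bench); 34 mm are free between bar and cover edge. y along the bar, x towards the hinge; it turns with the cover.
- opening (a point): centre of the round opening (92 mm across) in the middle of the cover, at the top of its rim, which stands 3.5 mm above the cover's top face; 82.5 mm in front of the hinge axis. z is the cover's upward normal.
- lid_knob (a point): centre of the black knob of the loose round steel lid in the opening (about 0.2 kg). Knob 30 mm across, 20 high, on a 16 mm neck. Lid flange 114 across, 4 thick, its underside 24 mm below this point, resting on the rim; under it a plug 85 across, 10 deep, in the opening: the lid's lowest face is 34 mm below this point. z is the lid's axis, up.
- lid: the same loose lid; origin at the centre of its lowest face, 34 mm below the knob's centre, z up.
- mat_top (a point): centre of the top face of the draining mat, a ribbed dark rubber mat 150 x 150 mm and 4 mm thick, fixed on the bench to the left or the right of the bath.
- tube_rack: bystander: white rack 80 x 130 mm with capped blood tubes, 92 mm high; origin at the centre of its underside. Leave alone.
- beaker: bystander: glass beaker 68 mm across, 90 mm high; origin at the centre of its underside. Leave alone.
- stay: bystander: the new stay, a flat steel strip 16 x 150 mm and 4 mm thick (16 mm high at its pin), lying on the bench along its y; origin at its middle, underside. Leave alone.
Things that resemble listed ones, but are neither listed nor needed, are in the scene too. What is meant by the lid is not yellow, and is the larger of those in its own colour.

How it is judged:
By the outcome, as a careful person would: the job done as asked, in the order asked, and still so for the second after the job is handed in, while the arm keeps its last pose, push and grip.
It also fails if it takes over 64 s, if anything falls off the work surface, if the arm or the gripper's body presses on something with over 40 N, if the wrist force passes 120 N, or if a joint passes its speed limit or range.

## Robot

A 7-joint arm with a two-finger parallel gripper is mounted at the origin on the work surface. World frame = base frame: x ahead of the robot, y to its left, z up, the work surface at z = 0. Lengths are in mm, angles in rad, forces in N, time in s.
With the tool pointing down it reaches from about 400 to 875 mm from the base axis. Payload 4.4 kg.
Tool frame: the origin (TCP) lies between the finger pads; the fingertips stand 11 mm ahead of it and the grasp point (between the pads) lies 8 mm behind it; y points along the fingers, x is the direction in which the jaws open and shut, and the axes are right-handed (so a half turn about y gives the same grasp; the last joint's range is limited). The gripper opens to 85 mm and grips with 20 to 120 N. Pads are 22 mm wide; open, the fingers measure 114 mm over their backs; the gripper's body (76 mm by 85 mm) begins 54 mm behind the grasp point. The pads swing forward as they close: fully open they stand 13 mm farther back than shut.
Start: joints at [1.155, 0.628, 0.038, 1.517, -0.027, 0.996, -0.02], TCP at [222.789, -610.641, 242.313] pointing down, gripper open.
Joint ranges: [-3.06, 3.06], [-0.37, 2.12], [-1.25, 1.32], [0.18, 2.47], [-1.1, 4.24], [0.23, 1.98], [-2.94, 2.94]. Speed limits (rad/s): [2.57, 2.57, 3.14, 3.14, 3.14, 3.14, 3.14].

## Interface

Orientations are given as [roll, pitch, yaw] about the fixed x, y, z axes, in that order (R = Rz(yaw) Ry(pitch) Rx(roll)).
In Python, from cell import * gives the robot as it stands.
- The arm moves only by the shell command python3 -m jog 'ROWS'. ROWS is JSON, a list of rows, each an object of numbers: "x", "y", "z": the shift along the tool's x, y, z in mm; "ax", "ay", "az": the turn, a rotation vector about the tool's x, y, z in rad; "grip": the finger opening in mm, from 0 to 85.4. In form: [{"x": .., "y": .., "z": .., "ax": .., "ay": .., "az": .., "grip": ..}, ...]. A call has 1 to 5 rows; each row is the pose to reach, as a shift and turn from the pose commanded when the call began, along the tool's axes at that moment; what a row does not reach only later rows make up. A row lasts 1/10 s, in which the tool goes at most 50 mm and 8.59 degrees, less where a joint would pass 70% of its speed; a pose out of reach is approached as far as the arm can. A call with a gripper value outside its range is refused whole. The fingers move at their own pace and stop on an object; the grip force is fixed at half the most. Time passes only in rows, so rows that repeat a pose let the fingers close. It gives the time, the measured TCP pose, the force and the opening at its end, in the units of the state.
- read_state(): the state, without advancing time (a new reading comes with each control period).
- get_image(name): name is "scene" or "top" or "wrist"; returns a dict with "color" (384x512x3 uint8, red, green, blue), "vfov" (degrees; the focal length in pixels is half the picture's height over the tangent of half this angle, whatever the lens; pixels are square), "cx", "cy" (the principal point, pixels), "camera_from_world" (4x4, takes a point from world to camera coordinates). Camera axes: x right, y down, z forward; pixel columns grow to the right and rows downward; lengths in mm; the calibration is good to about 2 mm. A picture is of the moment at which its call begins. There is no depth.
- finish_job(): hands the job in, once; it reports no verdict.
The state is a dict: "clock": time; "qpos": joint angles; "qd": joint speeds; "tau": joint torques, N m; "eef_pos": TCP position; "tool_rot": TCP orientation; "force": force on the tool from outside, world axes, zero at the start; "torque": the same for the moment, N m; "width": finger opening in mm.
Only numpy, scipy, OpenCV 4.12 (cv2) and the standard library are available. Lean on these libraries where they do the work, as an engineer would, in place of code of your own. Each camera call takes 0.05 s, during which the arm holds its last target.

## Working session

There is one attempt and no reset: what is moved stays moved. The work goes in short steps, Python scripts to look and compute and a shell command to move; the robot and the scene stay as the last step left them, time stands still between calls to the robot, and variables do not carry over. Pictures are saved under pics/ and viewed, and the job is handed in when it is done.

```bash
ls; mkdir -p pics; python3 - <<'E'
from cell import *
import cv2
s=read_state(); print(s)
for n in ["scene","top","wrist"]:
    i=get_image(n); cv2.imwrite(f"pics/{n}0.png",i["color"][:,:,::-1]); print(n,i["vfov"],i["cx"],i["cy"],i["camera_from_world"].round(3).tolist() if hasattr(i["camera_from_world"],'round') else i["camera_from_world"])
E
```

```text
pics
{'clock': 0.0, 'qpos': array([ 1.15516683,  0.62935017,  0.03841214,  1.51837409, -0.02701137,
        0.99631648, -0.01999085]), 'qd': array([ 0.00044922, -0.00022222,  0.000517  ,  0.00072297,  0.00021169,
        0.00084411,  0.00051684]), 'tau': array([-4.27256737e-04, -5.63385451e+01,  1.22651696e+00, -1.93435282e+01,
        1.11352064e-02,  1.06611487e-02,  5.72616131e-06]), 'eef_pos': array([ 222.61517246, -610.03578404,  241.38396862]), 'tool_rot': array([-1.57079526,  0.00193125, -1.22093989]), 'force': array([-0.36891213,  0.09378541,  0.52952027]), 'torque': array([-0.0223863 ,  0.00973285, -0.02132308]), 'width': 85.58381920814372}
scene 48.86156752843032 256.96784503826825 187.0180984952882 [[-0.575, 0.818, 0.001, 350.582], [0.65, 0.458, -0.606, -310.978], [-0.496, -0.348, -0.795, 1701.581], [0.0, 0.0, 0.0, 1.0]]
top 45.59753776768065 256.10341885170396 200.48867130101397 [[-0.017, -1.0, -0.021, 25.897], [-0.995, 0.019, -0.095, 604.261], [0.095, 0.019, -0.995, 1292.259], [0.0, 0.0, 0.0, 1.0]]
wrist 59.785536485012685 259.9215782407865 186.52543639408648 [[0.342, -0.94, -0.001, -649.366], [-0.905, -0.33, 0.267, -34.0], [-0.251, -0.091, -0.964, 378.686], [0.0, 0.0, 0.0, 1.0]]
```

View images.

View pics/scene0.png

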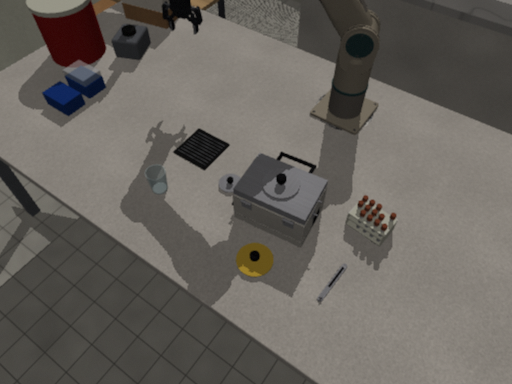

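View pics/top0.png

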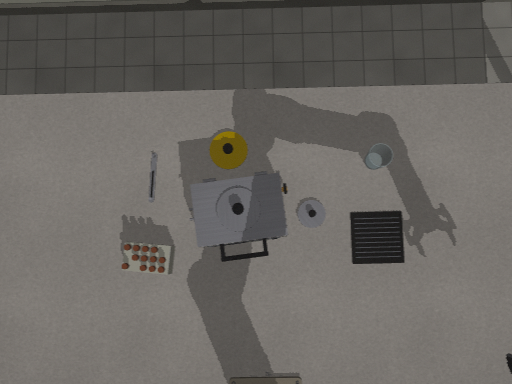

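View pics/wrist0.png

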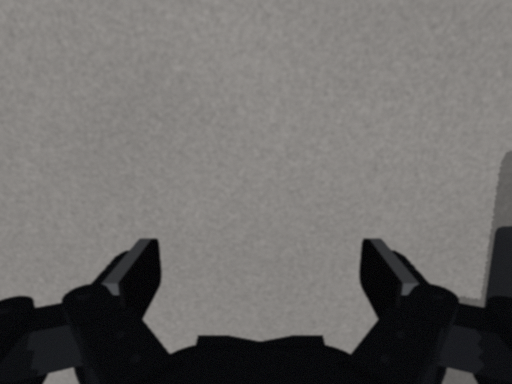

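The handle faces the robot (top view about (244,258)), the lid knob is at (238,209), and the mat is at (377,237), to the robot's right. A smaller steel decoy lid sits at (312,213). I'll crop in to measure.

```bash
python3 - <<'E'
import cv2
a=cv2.imread("pics/top0.png")[130:280,110:420]
cv2.imwrite("pics/topc.png",cv2.convertScaleAbs(cv2.resize(a[:, 70:190],None,fx=5,fy=5,interpolation=cv2.INTER_CUBIC)[:600],alpha=1.4))
cv2.imwrite("pics/topm.png",cv2.convertScaleAbs(cv2.resize(a[:, 180:],None,fx=5,fy=5,interpolation=cv2.INTER_CUBIC)[100:700],alpha=1.6))
b=cv2.imread("pics/scene0.png")[140:260,210:370]
cv2.imwrite("pics/scenec.png",cv2.convertScaleAbs(cv2.resize(b,None,fx=5,fy=5,interpolation=cv2.INTER_CUBIC),alpha=1.4))
E
```

```text
(no output)
```

View pics/topc.png

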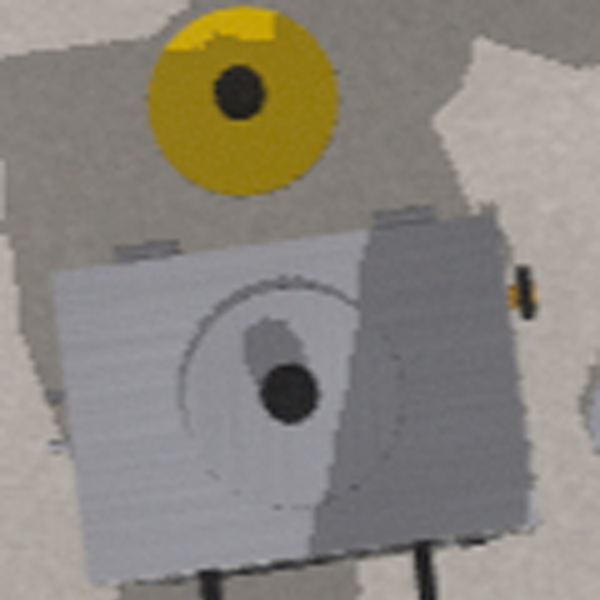

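View pics/topm.png

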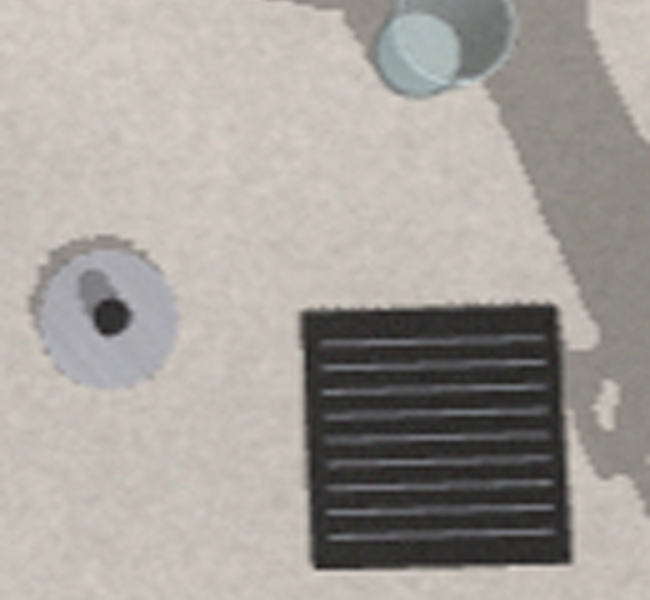

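View pics/scenec.png

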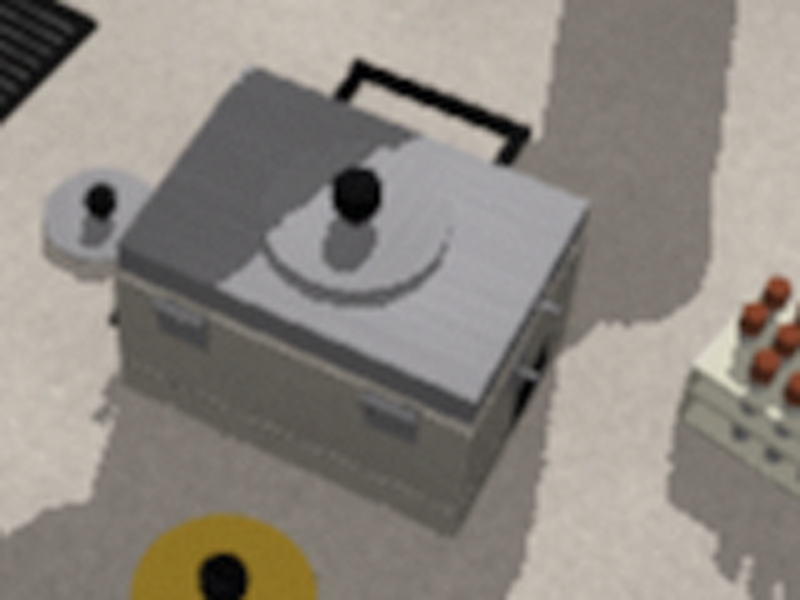

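```bash
cat > h.py <<'E'
from cell import *
import numpy as np, cv2
from scipy.spatial.transform import Rotation as R
def ray(im,u,v):
    f=im["color"].shape[0]/2/np.tan(np.radians(im["vfov"]/2))
    M=np.array(im["camera_from_world"]); d=M[:3,:3].T@np.array([(u-im["cx"])/f,(v-im["cy"])/f,1]); o=-M[:3,:3].T@M[:3,3]
    return o,d
def at(im,u,v,z):
    o,d=ray(im,u,v); return o+d*(z-o[2])/d[2]
def proj(im,p):
    f=im["color"].shape[0]/2/np.tan(np.radians(im["vfov"]/2))
    M=np.array(im["camera_from_world"]); c=M[:3,:3]@np.array(p)+M[:3,3]
    return np.array([im["cx"]+f*c[0]/c[2],im["cy"]+f*c[1]/c[2]])
def tri(l):
    A=0;b=0
    for o,d in l:
        d=d/np.linalg.norm(d);P=np.eye(3)-np.outer(d,d);A=A+P;b=b+P@o
    return np.linalg.solve(A,b)
def rot(s=None):
    s=s or read_state(); return R.from_euler('xyz',s["tool_rot"])
E
python3 - <<'E'
from h import *
t=get_image("top"); s=get_image("scene")
T=lambda u,v:(180+(u+.5)/5-.5,130+(v+.5)/5-.5)
S=lambda u,v:(210+(u+.5)/5-.5,140+(v+.5)/5-.5)
c=[at(t,*T(u,v),158) for u,v in [(52,272),(495,210),(530,530),(95,583)]]
print(np.round(c,1)); 
for i in range(4): print(np.linalg.norm(c[i]-c[(i+1)%4]).round(1))
k=tri([ray(t,*T(289,393)),ray(s,*S(357,194))]); print("knob",k, at(t,*T(289,393),187),at(s,*S(357,194),187))
TM=lambda u,v:(290+(u+.5)/5-.5,150+(v+.5)/5-.5)
m=[at(t,*TM(u,v),4) for u,v in [(302,311),(555,305),(571,562),(314,568)]]
print("mat",np.round(m,1),np.mean(m,0).round(1))
cs=[at(s,*S(u,v),158) for u,v in [(255,68),(588,203),(475,408),(120,250)]]
print("cover scene",np.round(cs,1))
sm=at(t,*TM(108,317),20);print("small lid",sm)
print("handle", [at(t,x,y,145).round(1) for x,y in [(222,260),(267.5,255.5)]], [at(s,*S(u,v),145).round(1) for u,v in [(360,70),(527,132)]])
E
```

```text
[[639.1 185.2 158. ]
 [667.2 -47.9 158. ]
 [499.7 -62.3 158. ]
 [476.2 163.4 158. ]]
234.8
168.2
226.9
164.3
knob [570.8623095   59.7063987  186.42164287] [570.76982968  59.75027334 187.        ] [571.31032538  59.85775886 187.        ]
mat [[ 568.5 -259.     4. ]
 [ 569.2 -406.3    4. ]
 [ 420.2 -408.5    4. ]
 [ 419.2 -260.4    4. ]] [ 494.3 -333.6    4. ]
cover scene [[502.7 -61.  158. ]
 [476.4 166.7 158. ]
 [642.1 187.1 158. ]
 [668.3 -43.8 158. ]]
small lid [ 566.00974315 -143.95428331   20.        ]
handle [array([439.3, 104.3, 145. ]), array([449. , -14.6, 145. ])] [array([455.5, -11.2, 145. ]), array([438.7, 103.5, 145. ])]
```

```bash
cat >> h.py <<'E'
def plan(p,yaw,tilt=0.,verbose=True):
    """tilt: rotate about tool z after yaw; tilt>0 -> see printed tool y"""
    s=read_state(); r=rot(s)
    Rt=R.from_euler('xyz',[-np.pi/2,0,yaw])*R.from_rotvec([0,0,tilt])
    d=r.inv().apply(np.array(p)-s["eef_pos"]); a=(r.inv()*Rt).as_rotvec()
    print("t",round(s["clock"],2),"pos",s["eef_pos"].round(1),"rot",s["tool_rot"].round(3),"w",round(s["width"],1),"F",s["force"].round(1),"q",s["qpos"].round(2))
    print("shift",d.round(1),"turn",a.round(3),"target tool y",Rt.apply([0,1,0]).round(2), "x",Rt.apply([1,0,0]).round(2))
E
python3 - <<'E'
from h import *
plan([571,60,250],0.12)
plan([571,60,250],0.12,0.35)
E
```

```text
t 0.25 pos [ 222.7 -610.4  241.9] rot [-1.571e+00  1.000e-03 -1.221e+00] w 85.2 F [0.5 0.6 0.3] q [ 1.16  0.63  0.04  1.52 -0.03  1.   -0.02]
shift [-510.4   -7.7  556.9] turn [-1.000e-03 -1.341e+00 -1.000e-03] target tool y [-0.  0. -1.] x [0.99 0.12 0.  ]
t 0.25 pos [ 222.7 -610.4  241.9] rot [-1.571e+00  1.000e-03 -1.221e+00] w 85.2 F [0.5 0.6 0.3] q [ 1.16  0.63  0.04  1.52 -0.03  1.   -0.02]
shift [-510.4   -7.7  556.9] turn [-0.235 -1.326  0.295] target tool y [-0.34 -0.04 -0.94] x [ 0.93  0.11 -0.34]
```

```bash
python3 -m jog '[{"x":-30,"z":35,"ay":-0.1},{"x":-64,"z":70,"ay":-0.22},{"x":-98,"z":107,"ay":-0.34},{"x":-132,"z":144,"ay":-0.46},{"x":-165,"z":180,"ay":-0.58}]'; python3 -c "
from h import *
plan([571,60,250],0.12)"
```

```text
t 0.25 pos [ 222.7 -610.4  241.9] rot [-1.571e+00  1.000e-03 -1.221e+00] w 85.2 F [0.5 0.6 0.3] q [ 1.16  0.63  0.04  1.52 -0.03  1.   -0.02]
shift [-510.4   -7.7  556.9] turn [-1.000e-03 -1.341e+00 -1.000e-03] target tool y [-0.  0. -1.] x [0.99 0.12 0.  ]$[0]: bad value
```

```bash
python3 -m jog '[{"x":-30,"y":0,"z":35,"ax":0,"ay":-0.1,"az":0,"grip":85},{"x":-64,"y":0,"z":70,"ax":0,"ay":-0.22,"az":0,"grip":85},{"x":-98,"y":0,"z":107,"ax":0,"ay":-0.34,"az":0,"grip":85},{"x":-132,"y":0,"z":144,"ax":0,"ay":-0.46,"az":0,"grip":85},{"x":-165,"y":0,"z":180,"ax":0,"ay":-0.58,"az":0,"grip":85}]'; python3 -c "
from h import *
plan([571,60,250],0.12)"
```

```text
clock: 0.75
eef_pos: [336.0, -392.1, 242.5]
tool_rot: [-1.571, -0.0, -0.636]
force: [0.5, -0.4, -0.5]
width: 84.9
t 0.75 pos [ 336.  -392.1  242.5] rot [-1.571 -0.    -0.636] w 84.9 F [ 0.5 -0.4 -0.5] q [ 0.9   0.44 -0.14  1.88  0.08  0.82  0.09]
shift [-79.5  -7.6 503.3] turn [ 0.    -0.756  0.   ] target tool y [-0.  0. -1.] x [0.99 0.12 0.  ]
```

```bash
python3 -m jog '[{"x":-8,"y":0,"z":48,"ax":0,"ay":-0.12,"az":0,"grip":85},{"x":-15,"y":0,"z":97,"ax":0,"ay":-0.24,"az":0,"grip":85},{"x":-23,"y":0,"z":146,"ax":0,"ay":-0.36,"az":0,"grip":85},{"x":-31,"y":0,"z":195,"ax":0,"ay":-0.48,"az":0,"grip":85},{"x":-39,"y":-4,"z":244,"ax":0,"ay":-0.6,"az":0,"grip":85}]'; python3 -c "
from h import *
plan([571,60,250],0.12)"
```

```text
clock: 1.25
eef_pos: [450.3, -173.3, 246.3]
tool_rot: [-1.571, 0.0, -0.036]
force: [0.9, -1.9, 1.1]
width: 85.3
t 1.25 pos [ 450.3 -173.3  246.3] rot [-1.571  0.    -0.036] w 85.3 F [ 0.9 -1.9  1.1] q [ 0.55  0.4  -0.33  1.96  0.18  0.81  0.08]
shift [112.1  -3.8 237.5] turn [ 0.    -0.156 -0.   ] target tool y [-0.  0. -1.] x [0.99 0.12 0.  ]
```

```bash
echo
python3 -m jog '[{"x":19,"y":-1,"z":40,"ax":0,"ay":-0.03,"az":0,"grip":85},{"x":38,"y":-2,"z":80,"ax":0,"ay":-0.06,"az":0,"grip":85},{"x":57,"y":-3,"z":120,"ax":0,"ay":-0.1,"az":0,"grip":85},{"x":76,"y":-4,"z":160,"ax":0,"ay":-0.13,"az":0,"grip":85},{"x":95,"y":-4,"z":200,"ax":0,"ay":-0.156,"az":0,"grip":85}]'; python3 -m jog '[{"x":15,"y":0,"z":32,"ax":0,"ay":0,"az":0,"grip":70},{"x":21.5,"y":0,"z":35,"ax":0,"ay":0,"az":0,"grip":70}]'; python3 -c "
from h import *
plan([571,60,180.5],0.12)
i=get_image('wrist');cv2.imwrite('pics/w1.png',i['color'][:,:,::-1]);print(proj(i,[571,60,185.5]),proj(i,[449.3,45.1,145]))"
```

```text
clock: 1.75
eef_pos: [553.8, 22.4, 250.5]
tool_rot: [-1.571, -0.0, 0.116]
force: [0.3, 0.0, -0.3]
width: 85.3
clock: 1.95
eef_pos: [571.0, 64.7, 250.5]
tool_rot: [-1.567, -0.001, 0.123]
force: [0.2, 0.5, -0.1]
width: 70.2
t 1.95 pos [571.   64.7 250.5] rot [-1.567e+00 -1.000e-03  1.230e-01] w 70.2 F [ 0.2  0.5 -0.1] q [ 0.09  0.53 -0.38  1.72  0.23  0.94 -0.26]
shift [-0.7 70.  -4.9] turn [-0.004  0.003  0.001] target tool y [-0.  0. -1.] x [0.99 0.12 0.  ]
[258.24757155 213.78990461] [ 93.36753765 195.16314404]
```

View pics/w1.png

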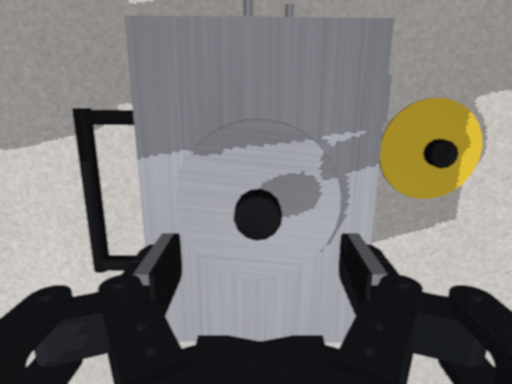

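The wrist view shows the knob at (258,213), where I predicted (258,214). The handle bar ends are near (83,112) and (98,268). I'll refine the handle from this and go down on the knob.

```bash
python3 -c "
from h import *
i=get_image('wrist')
a=at(i,82,111,147);b=at(i,99,268,147);print(a,b,(a+b)/2,np.linalg.norm(a-b),np.arctan2(a[0]-b[0],-(a[1]-b[1])))
c=[at(i,u,v,158) for u,v in [(127,17),(392,18)]];print(c, np.linalg.norm(c[0]-c[1]),np.arctan2(*(c[1]-c[0])[[1,0]]))
print(at(i,258,213,187))
plan([571,60,180.5],0.12)"
python3 -m jog '[{"x":0,"y":12,"z":-2.5,"ax":-0.004,"ay":0,"az":0,"grip":64},{"x":-0.5,"y":26,"z":-4.5,"ax":-0.004,"ay":0,"az":0,"grip":64},{"x":-0.5,"y":40,"z":-4.5,"ax":-0.004,"ay":0,"az":0,"grip":64},{"x":-0.5,"y":52,"z":-4.5,"ax":-0.004,"ay":0,"az":0,"grip":64},{"x":-0.5,"y":60,"z":-4.5,"ax":-0.004,"ay":0,"az":0,"grip":64}]';python3 -c "
from h import *
plan([571,60,180.5],0.12)"
```

```text
[444.02330835 103.50259807 147.        ] [454.69655168 -16.17686147 147.        ] [449.35993002  43.6628683  147.        ] 120.15444710694896 -3.0526460507435575
[array([478.08389694, 164.61871977, 158.        ]), array([639.13275159, 183.48201748, 158.        ])] 162.14979983057515 0.11659654175976727
[571.4266076   58.41880496 187.        ]
t 2.05 pos [570.9  59.3 250.1] rot [-1.571 -0.     0.117] w 70.0 F [ 0.1 -0.2 -0.4] q [ 0.1   0.53 -0.38  1.72  0.23  0.94 -0.26]
shift [ 0.1 69.6  0.7] turn [-0.    -0.003  0.   ] target tool y [-0.  0. -1.] x [0.99 0.12 0.  ]
clock: 2.55
eef_pos: [569.5, 51.8, 188.8]
tool_rot: [-1.576, 0.002, 0.113]
force: [-0.1, -1.3, -0.4]
width: 63.9
t 2.55 pos [569.5  51.8 188.8] rot [-1.576  0.002  0.113] w 63.9 F [-0.1 -1.3 -0.4] q [ 0.08  0.6  -0.35  1.79  0.28  0.8  -0.29]
shift [2.4 8.3 8. ] turn [ 0.005 -0.007 -0.002] target tool y [-0.  0. -1.] x [0.99 0.12 0.  ]
```

```bash
python3 -m jog '[{"x":0.5,"y":0,"z":4.5,"ax":0.004,"ay":0,"az":0,"grip":64},{"x":0.5,"y":0,"z":4.5,"ax":0.004,"ay":0,"az":0,"grip":64}]';python3 -c "
from h import *
plan([571,59.7,180.5],0.12)"
```

```text
clock: 2.75
eef_pos: [570.6, 58.7, 190.4]
tool_rot: [-1.57, -0.0, 0.115]
force: [1.1, 0.4, 0.2]
width: 64.1
t 2.75 pos [570.6  58.7 190.4] rot [-1.57  -0.     0.115] w 64.1 F [1.1 0.4 0.2] q [ 0.08  0.6  -0.35  1.78  0.28  0.8  -0.3 ]
shift [0.5 9.9 0.9] turn [-0.001 -0.005  0.   ] target tool y [-0.  0. -1.] x [0.99 0.12 0.  ]
```

```bash
python3 -m jog '[{"x":0.5,"y":5,"z":0.9,"ax":0,"ay":-0.005,"az":0,"grip":64},{"x":0.5,"y":9.5,"z":0.9,"ax":0,"ay":-0.005,"az":0,"grip":50},{"x":0.5,"y":9.5,"z":0.9,"ax":0,"ay":-0.005,"az":0,"grip":38},{"x":0.5,"y":9.5,"z":0.9,"ax":0,"ay":-0.005,"az":0,"grip":20},{"x":0.5,"y":9.5,"z":0.9,"ax":0,"ay":-0.005,"az":0,"grip":10}]'; python3 -m jog '[{"x":0,"y":0,"z":0,"ax":0,"ay":0,"az":0,"grip":10},{"x":0,"y":0,"z":0,"ax":0,"ay":0,"az":0,"grip":10},{"x":0,"y":0,"z":0,"ax":0,"ay":0,"az":0,"grip":10}]';python3 -c "
from h import *
plan([571,59.7,180.5],0.12)
i=get_image('wrist');cv2.imwrite('pics/w2.png',i['color'][:,:,::-1])"
```

```text
clock: 3.25
eef_pos: [570.9, 59.1, 180.9]
tool_rot: [-1.571, -0.0, 0.12]
force: [-0.1, 0.2, 0.5]
width: 28.1
clock: 3.55
eef_pos: [570.9, 59.1, 180.9]
tool_rot: [-1.571, -0.0, 0.12]
force: [0.2, 0.2, 0.8]
width: 28.3
t 3.55 pos [570.9  59.1 180.9] rot [-1.571 -0.     0.12 ] w 28.3 F [0.2 0.2 0.8] q [ 0.07  0.61 -0.35  1.79  0.28  0.79 -0.3 ]
shift [0.2 0.4 0.6] turn [ 0. -0.  0.] target tool y [-0.  0. -1.] x [0.99 0.12 0.  ]
```

View pics/w2.png

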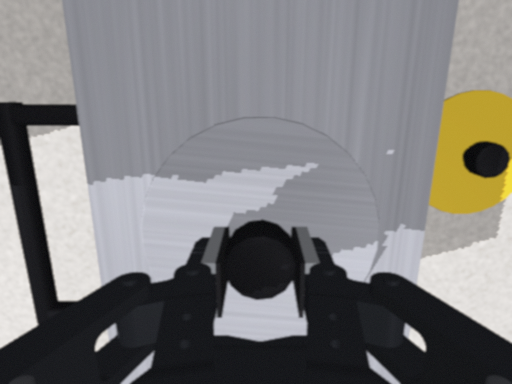

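The pads hold the knob at (261,258) and the opening reads 28 mm, so the grip is good. Next I lift just clear of the rim and tip.

```bash
python3 -m jog '[{"x":0,"y":-5,"z":0.4,"ax":0,"ay":0,"az":0,"grip":10},{"x":0,"y":-10,"z":0.4,"ax":0,"ay":0,"az":0,"grip":10},{"x":1,"y":-15,"z":0.4,"ax":0,"ay":0,"az":-0.06,"grip":10},{"x":3,"y":-19,"z":0.4,"ax":0,"ay":0,"az":-0.12,"grip":10},{"x":4,"y":-21,"z":0.4,"ax":0,"ay":0,"az":-0.18,"grip":10}]'; python3 -m jog '[{"x":1,"y":-1,"z":0,"ax":0,"ay":0,"az":-0.06,"grip":10},{"x":2,"y":-1,"z":0,"ax":0,"ay":0,"az":-0.12,"grip":10},{"x":2,"y":-1,"z":0,"ax":0,"ay":0,"az":-0.17,"grip":10},{"x":2,"y":-1,"z":0,"ax":0,"ay":0,"az":-0.17,"grip":10},{"x":2,"y":-1,"z":0,"ax":0,"ay":0,"az":-0.17,"grip":10}]';python3 -c "
from h import *
plan([571,59.7,201],0.12,-.35)
i=get_image('wrist');cv2.imwrite('pics/w3.png',i['color'][:,:,::-1])
i=get_image('scene');cv2.imwrite('pics/s3.png',cv2.resize(i['color'][100:260,180:400,::-1],None,fx=3.5,fy=3.5,interpolation=2))"
```

```text
clock: 4.1
eef_pos: [575.3, 60.0, 202.6]
tool_rot: [-1.571, -0.183, 0.12]
force: [-0.5, -0.4, -1.8]
width: 28.4
clock: 4.6
eef_pos: [576.7, 60.3, 203.5]
tool_rot: [-1.571, -0.35, 0.12]
force: [-0.1, -0.1, -1.3]
width: 28.2
t 4.6 pos [576.7  60.3 203.5] rot [-1.571 -0.35   0.12 ] w 28.2 F [-0.1 -0.1 -1.3] q [-0.01  0.46 -0.21  2.08  0.44  0.28 -0.46]
shift [-6.3  0.4  0.1] turn [ 0.  0. -0.] target tool y [ 0.34  0.04 -0.94] x [0.93 0.11 0.34]
```

View pics/w3.png

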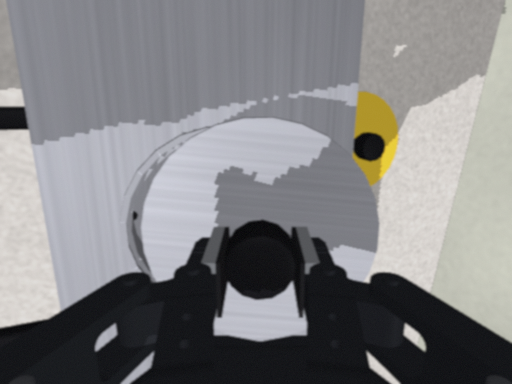

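View pics/s3.png

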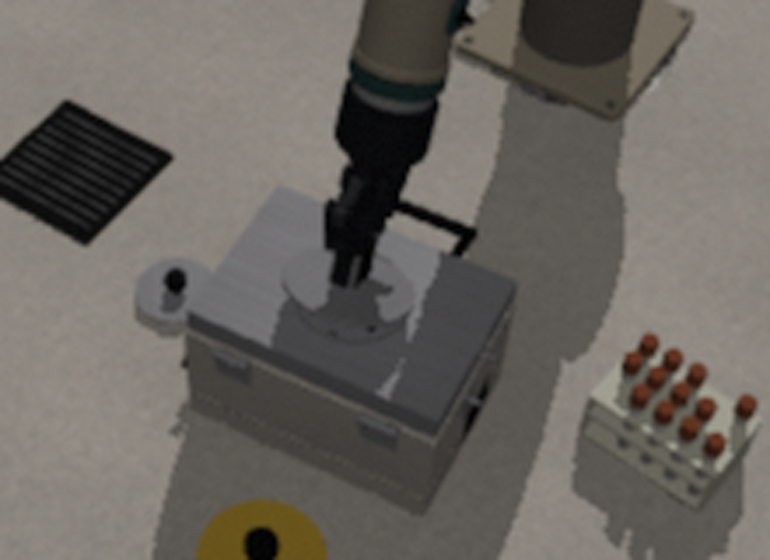

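The lid is tipped 20° over the opening: the wrist view shows the raised rear edge, and the lid is still held at (261,258). I'll let it drip briefly, then level it and lift.

```bash
python3 -m jog '[{"x":0,"y":0,"z":0,"ax":0,"ay":0,"az":0,"grip":10},{"x":0,"y":0,"z":0,"ax":0,"ay":0,"az":0,"grip":10},{"x":0,"y":0,"z":0,"ax":0,"ay":0,"az":0,"grip":10},{"x":0,"y":0,"z":0,"ax":0,"ay":0,"az":0,"grip":10},{"x":0,"y":0,"z":0,"ax":0,"ay":0,"az":0,"grip":10}]'; python3 -m jog '[{"x":1,"y":-4,"z":0,"ax":0,"ay":0,"az":0.06,"grip":10},{"x":3,"y":-11,"z":0,"ax":0,"ay":0,"az":0.13,"grip":10},{"x":6,"y":-20,"z":0,"ax":0,"ay":0,"az":0.21,"grip":10},{"x":9,"y":-29,"z":0,"ax":0,"ay":0,"az":0.29,"grip":10},{"x":11,"y":-36,"z":0,"ax":0,"ay":0,"az":0.35,"grip":10}]';python3 -c "
from h import *
plan([494.3,-333.6,240],-0.58)"
```

```text
clock: 5.2
eef_pos: [576.6, 60.1, 203.1]
tool_rot: [-1.571, -0.35, 0.12]
force: [-0.4, 0.0, -1.8]
width: 27.9
clock: 5.7
eef_pos: [575.5, 59.9, 241.7]
tool_rot: [-1.57, 0.001, 0.12]
force: [0.3, 0.1, -1.8]
width: 28.1
t 5.7 pos [575.5  59.9 241.7] rot [-1.57e+00  1.00e-03  1.20e-01] w 28.1 F [ 0.3  0.1 -1.8] q [ 0.11  0.55 -0.4   1.71  0.26  0.93 -0.28]
shift [-127.6    1.5 -381.1] turn [-0.     0.7   -0.001] target tool y [ 0.  0. -1.] x [ 0.84 -0.55  0.  ]
```

```bash
python3 -m jog '[{"x":-4,"y":0,"z":-11,"ax":0,"ay":0.02,"az":0,"grip":10},{"x":-11,"y":0,"z":-34,"ax":0,"ay":0.06,"az":0,"grip":10},{"x":-21,"y":0,"z":-64,"ax":0,"ay":0.12,"az":0,"grip":10},{"x":-32,"y":0,"z":-97,"ax":0,"ay":0.18,"az":0,"grip":10},{"x":-44,"y":0,"z":-131,"ax":0,"ay":0.24,"az":0,"grip":10}]';python3 -c "
from h import *
plan([494.3,-333.6,240],-0.58)"
```

```text
clock: 6.2
eef_pos: [545.0, -77.4, 240.2]
tool_rot: [-1.572, -0.0, -0.123]
force: [0.7, 0.5, -1.5]
width: 28.2
t 6.2 pos [545.  -77.4 240.2] rot [-1.572 -0.    -0.123] w 28.2 F [ 0.7  0.5 -1.5] q [ 0.31  0.5  -0.33  1.79  0.21  0.88 -0.24]
shift [ -18.9    0.4 -260.5] turn [0.001 0.457 0.001] target tool y [ 0.  0. -1.] x [ 0.84 -0.55  0.  ]
```

```bash
python3 -m jog '[{"x":-2,"y":0,"z":-35,"ax":0,"ay":0.06,"az":0,"grip":10},{"x":-5,"y":0,"z":-70,"ax":0,"ay":0.12,"az":0,"grip":10},{"x":-7,"y":0,"z":-105,"ax":0,"ay":0.18,"az":0,"grip":10},{"x":-10,"y":0,"z":-140,"ax":0,"ay":0.24,"az":0,"grip":10},{"x":-12,"y":0,"z":-174,"ax":0,"ay":0.3,"az":0,"grip":10}]';python3 -c "
from h import *
plan([494.3,-333.6,240],-0.58)"
```

```text
clock: 6.7
eef_pos: [511.7, -248.9, 240.2]
tool_rot: [-1.572, -0.0, -0.424]
force: [0.2, -0.4, -1.9]
width: 27.8
t 6.7 pos [ 511.7 -248.9  240.2] rot [-1.572 -0.    -0.424] w 27.8 F [ 0.2 -0.4 -1.9] q [ 0.56  0.52 -0.24  1.75  0.15  0.89 -0.17]
shift [ 19.1   0.3 -84.3] turn [0.001 0.156 0.   ] target tool y [ 0.  0. -1.] x [ 0.84 -0.55  0.  ]
```

```bash
python3 -m jog '[{"x":7,"y":5,"z":-30,"ax":0,"ay":0.06,"az":0,"grip":10},{"x":13,"y":15,"z":-57,"ax":0,"ay":0.11,"az":0,"grip":10},{"x":17,"y":30,"z":-76,"ax":0,"ay":0.15,"az":0,"grip":10},{"x":19,"y":50,"z":-84,"ax":0,"ay":0.155,"az":0,"grip":10},{"x":19,"y":75,"z":-84,"ax":0,"ay":0.155,"az":0,"grip":10}]';python3 -m jog '[{"x":0,"y":20,"z":0,"ax":0,"ay":0,"az":0,"grip":10},{"x":0,"y":35,"z":0,"ax":0,"ay":0,"az":0,"grip":10},{"x":0,"y":42,"z":0,"ax":0,"ay":0,"az":0,"grip":10},{"x":0,"y":42,"z":0,"ax":0,"ay":0,"az":0,"grip":10}]';python3 -c "
from h import *
plan([494.3,-333.6,33.4],-0.58)
i=get_image('top');cv2.imwrite('pics/t4.png',cv2.resize(i['color'][130:290,270:450,::-1],None,fx=3.5,fy=3.5,interpolation=2))
i=get_image('wrist');cv2.imwrite('pics/w4.png',i['color'][:,:,::-1]);print([proj(i,[x,y,4]).round() for x,y in [(569,-259),(569,-407),(420,-408),(419,-260)]])"
```

```text
clock: 7.2
eef_pos: [495.5, -333.5, 164.7]
tool_rot: [-1.572, -0.002, -0.579]
force: [0.4, 0.1, -2.2]
width: 27.8
clock: 7.6
eef_pos: [495.7, -330.5, 122.3]
tool_rot: [-1.571, 0.003, -0.575]
force: [0.6, -0.6, -2.1]
width: 28.0
t 7.6 pos [ 495.7 -330.5  122.3] rot [-1.571  0.003 -0.575] w 28.0 F [ 0.6 -0.6 -2.1] q [ 0.64  0.71 -0.17  1.77  0.17  0.68 -0.19]
shift [ 0.8 88.9 -3.4] turn [ 0.     0.005 -0.003] target tool y [ 0.  0. -1.] x [ 0.84 -0.55  0.  ]
[array([291.,  46.]), array([388., 214.]), array([234., 303.]), array([124., 162.])]
```

View pics/w4.png

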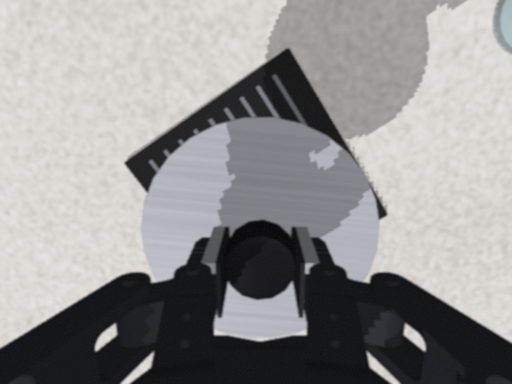

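View pics/t4.png

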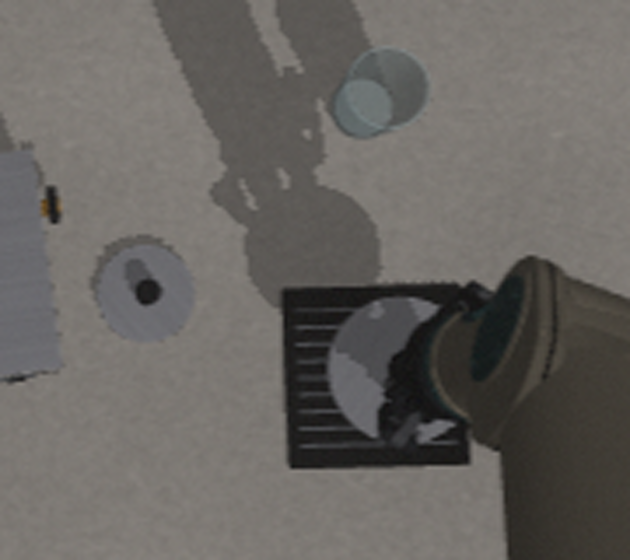

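The mat corners seen at (289,49), (385,213) and (126,162) match the prediction within 3 px. I'm lowering the lid.

```bash
python3 -m jog '[{"x":0.5,"y":15,"z":-1.5,"ax":0,"ay":0.004,"az":0,"grip":10},{"x":0.5,"y":35,"z":-1.5,"ax":0,"ay":0.004,"az":0,"grip":10},{"x":0.5,"y":54,"z":-1.5,"ax":0,"ay":0.004,"az":0,"grip":10},{"x":0.5,"y":68,"z":-1.5,"ax":0,"ay":0.004,"az":0,"grip":10},{"x":0.5,"y":75,"z":-1.5,"ax":0,"ay":0.004,"az":0,"grip":10}]';python3 -m jog '[{"x":0,"y":2,"z":0,"ax":0,"ay":0,"az":0,"grip":10},{"x":0,"y":2,"z":0,"ax":0,"ay":0,"az":0,"grip":10}]';python3 -c "
from h import *
plan([494.3,-333.6,33.4],-0.58)"
```

```text
clock: 8.2
eef_pos: [495.9, -332.4, 47.2]
tool_rot: [-1.571, 0.002, -0.579]
force: [0.2, 0.6, -2.4]
width: 28.0
clock: 8.4
eef_pos: [496.8, -332.8, 46.9]
tool_rot: [-1.571, -0.001, -0.579]
force: [0.0, -0.2, -2.3]
width: 28.2
t 8.4 pos [ 496.8 -332.8   46.9] rot [-1.571e+00 -1.000e-03 -5.790e-01] w 28.2 F [ 0.  -0.2 -2.3] q [ 0.63  0.82 -0.14  1.8   0.2   0.53 -0.22]
shift [-1.7 13.5 -2. ] turn [-0.     0.001  0.001] target tool y [ 0.  0. -1.] x [ 0.84 -0.55  0.  ]
```

```bash
python3 -m jog '[{"x":-0.8,"y":3,"z":-1,"ax":0,"ay":0,"az":0,"grip":10},{"x":-1.6,"y":6,"z":-2,"ax":0,"ay":0,"az":0,"grip":10},{"x":-1.6,"y":8,"z":-2,"ax":0,"ay":0,"az":0,"grip":10},{"x":-1.6,"y":10,"z":-2,"ax":0,"ay":0,"az":0,"grip":10},{"x":-1.6,"y":11.5,"z":-2,"ax":0,"ay":0,"az":0,"grip":10}]';python3 -m jog '[{"x":0,"y":0.6,"z":0,"ax":0,"ay":0,"az":0,"grip":10},{"x":0,"y":1.2,"z":0,"ax":0,"ay":0,"az":0,"grip":10},{"x":0,"y":1.2,"z":0,"ax":0,"ay":0,"az":0,"grip":10}]';python3 -c "
from h import *
plan([494.3,-333.6,33.4],-0.58)"
```

```text
clock: 8.9
eef_pos: [494.1, -333.5, 35.1]
tool_rot: [-1.571, -0.0, -0.579]
force: [0.1, -0.3, -1.4]
width: 28.1
clock: 9.2
eef_pos: [494.1, -333.5, 34.0]
tool_rot: [-1.571, 0.0, -0.579]
force: [-0.3, -0.2, -1.1]
width: 27.9
t 9.2 pos [ 494.1 -333.5   34. ] rot [-1.571  0.    -0.579] w 27.9 F [-0.3 -0.2 -1.1] q [ 0.63  0.84 -0.13  1.81  0.2   0.5  -0.22]
shift [ 0.2  0.6 -0. ] turn [-0.     0.001 -0.   ] target tool y [ 0.  0. -1.] x [ 0.84 -0.55  0.  ]
```

```bash
python3 -m jog '[{"x":0,"y":0.4,"z":0,"ax":0,"ay":0,"az":0,"grip":10},{"x":0,"y":0.6,"z":0,"ax":0,"ay":0,"az":0,"grip":10},{"x":0,"y":0.6,"z":0,"ax":0,"ay":0,"az":0,"grip":10}]';python3 -m jog '[{"x":0,"y":0.4,"z":0,"ax":0,"ay":0,"az":0,"grip":10},{"x":0,"y":0.5,"z":0,"ax":0,"ay":0,"az":0,"grip":10},{"x":0,"y":0.5,"z":0,"ax":0,"ay":0,"az":0,"grip":10}]'
```

```text
clock: 9.5
eef_pos: [494.1, -333.5, 33.5]
tool_rot: [-1.571, -0.0, -0.579]
force: [0.5, -0.5, -1.3]
width: 28.5
clock: 9.8
eef_pos: [494.2, -333.5, 33.4]
tool_rot: [-1.571, -0.0, -0.579]
force: [-1.0, 0.4, 5.0]
width: 28.2
```

Contact shows as Fz going from -1.3 to +5 N at the expected height. Releasing.

```bash
python3 -m jog '[{"x":0,"y":-0.3,"z":0,"ax":0,"ay":0,"az":0,"grip":32},{"x":0,"y":-0.3,"z":0,"ax":0,"ay":0,"az":0,"grip":45},{"x":0,"y":-0.3,"z":0,"ax":0,"ay":0,"az":0,"grip":60},{"x":0,"y":-0.3,"z":0,"ax":0,"ay":0,"az":0,"grip":60}]';python3 -m jog '[{"x":0,"y":-8,"z":0,"ax":0,"ay":0,"az":0,"grip":60},{"x":0,"y":-25,"z":0,"ax":0,"ay":0,"az":0,"grip":60},{"x":0,"y":-50,"z":0,"ax":0,"ay":0,"az":0,"grip":60},{"x":0,"y":-85,"z":0,"ax":0,"ay":0,"az":0,"grip":60},{"x":0,"y":-120,"z":0,"ax":0,"ay":0,"az":0,"grip":60}]';python3 -c "
from h import *
plan([449.4,44,230],0.12)
i=get_image('wrist');cv2.imwrite('pics/w5.png',i['color'][:,:,::-1])"
```

```text
clock: 10.2
eef_pos: [494.1, -333.5, 33.1]
tool_rot: [-1.571, -0.0, -0.579]
force: [0.1, -0.1, -0.5]
width: 59.9
clock: 10.7
eef_pos: [493.8, -333.3, 154.7]
tool_rot: [-1.571, 0.0, -0.579]
force: [-0.1, 0.3, 0.6]
width: 59.6
t 10.7 pos [ 493.8 -333.3  154.7] rot [-1.571  0.    -0.579] w 59.6 F [-0.1  0.3  0.6] q [ 0.66  0.66 -0.18  1.75  0.16  0.74 -0.18]
shift [-243.7  -75.2  291.5] turn [-0.    -0.699 -0.   ] target tool y [-0.  0. -1.] x [0.99 0.12 0.  ]
```

View pics/w5.png

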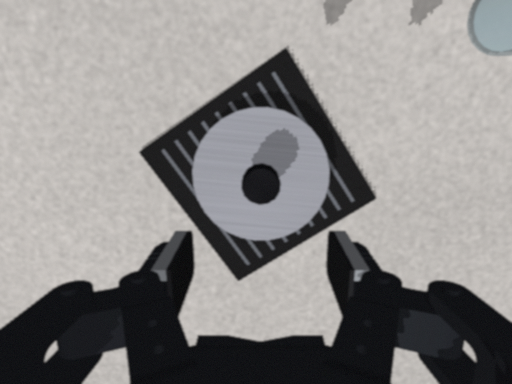

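The lid lies flat and centred on the mat, with its knob at (261,184) and the flange inside the mat outline. On to the handle.

```bash
python3 -m jog '[{"x":-30,"y":-20,"z":36,"ax":0,"ay":-0.1,"az":0,"grip":50},{"x":-61,"y":-40,"z":72,"ax":0,"ay":-0.2,"az":0,"grip":40},{"x":-92,"y":-60,"z":108,"ax":0,"ay":-0.3,"az":0,"grip":36},{"x":-122,"y":-75,"z":145,"ax":0,"ay":-0.4,"az":0,"grip":36},{"x":-150,"y":-75,"z":180,"ax":0,"ay":-0.5,"az":0,"grip":36}]';python3 -c "
from h import *
plan([447,44.5,230],0.118,-.2)"
```

```text
clock: 11.25
eef_pos: [467.9, -99.4, 230.6]
tool_rot: [-1.572, -0.005, -0.076]
force: [1.2, 0.1, 0.1]
width: 36.2
t 11.25 pos [467.9 -99.4 230.6] rot [-1.572 -0.005 -0.076] w 36.2 F [1.2 0.1 0.1] q [ 0.41  0.42 -0.36  1.99  0.21  0.76 -0.15]
shift [-31.7   0.3 141.9] turn [ 0.021 -0.193 -0.195] target tool y [ 0.2   0.02 -0.98] x [0.97 0.12 0.2 ]
```

```bash
python3 -m jog '[{"x":-8,"y":0,"z":36,"ax":0,"ay":-0.05,"az":-0.04,"grip":36},{"x":-16,"y":0,"z":74,"ax":0.01,"ay":-0.1,"az":-0.08,"grip":36},{"x":-24,"y":0,"z":110,"ax":0.02,"ay":-0.15,"az":-0.13,"grip":36},{"x":-31,"y":0,"z":138,"ax":0.02,"ay":-0.19,"az":-0.18,"grip":36},{"x":-32,"y":0,"z":142,"ax":0.02,"ay":-0.193,"az":-0.195,"grip":36}]';python3 -m jog '[{"x":0,"y":0,"z":0,"ax":0,"ay":0,"az":0,"grip":36},{"x":0,"y":0,"z":0,"ax":0,"ay":0,"az":0,"grip":36}]';python3 -c "
from h import *
plan([449.4,44.5,150],0.118,-.2)
i=get_image('wrist');cv2.imwrite('pics/w6.png',i['color'][:,:,::-1]);print(proj(i,[449.4,44.5,145]),proj(i,[571,59.7,162]))"
```

```text
clock: 11.75
eef_pos: [444.8, 46.5, 228.8]
tool_rot: [-1.569, -0.197, 0.121]
force: [0.4, -0.2, -0.3]
width: 35.6
clock: 11.95
eef_pos: [446.9, 42.3, 228.5]
tool_rot: [-1.57, -0.196, 0.113]
force: [0.3, -0.0, -0.5]
width: 36.0
t 11.95 pos [446.9  42.3 228.5] rot [-1.57  -0.196  0.113] w 36.0 F [ 0.3 -0.  -0.5] q [ 0.14  0.31 -0.39  2.22  0.31  0.45 -0.37]
shift [-12.6  77.6   1.8] turn [ 0.001 -0.005 -0.004] target tool y [ 0.2   0.02 -0.98] x [0.97 0.12 0.2 ]
[238.95779643 195.4601236 ] [418.24066673 190.39408336]
```

View pics/w6.png

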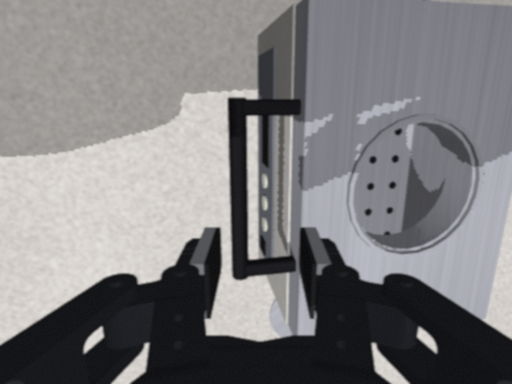

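```bash
python3 -c "
from h import *
i=get_image('wrist')
a=at(i,237.5,103,147);b=at(i,240.5,272,147);print(a,b,(a+b)/2,np.linalg.norm(a-b),np.arctan2(-(a-b)[0],(a-b)[1]))
print(at(i,413.5,185,161.5))
plan([449.4,44.5,150],0.118,-.2)"
```

```text
[442.67687595 104.18512266 147.        ] [455.70949978 -11.59593374 147.        ] [449.19318787  46.29459446 147.        ] 116.5122410166045 0.1120908400299778
[566.84072191  62.88338087 161.5       ]
t 12.05 pos [447.1  42.1 228.3] rot [-1.57  -0.196  0.112] w 35.8 F [-0.2 -0.4 -1.1] q [ 0.14  0.31 -0.39  2.22  0.31  0.45 -0.37]
shift [-12.7  77.3   2.1] turn [ 0.    -0.006 -0.004] target tool y [ 0.2   0.02 -0.98] x [0.97 0.12 0.2 ]
```

```bash
python3 -c "
from h import *
plan([450.1,45,141],0.116,-.2)
plan([450.1,45,185],0.116,-.2)"
python3 -m jog '[{"x":-1,"y":8,"z":1,"ax":0,"ay":-0.004,"az":-0.004,"grip":30},{"x":-2,"y":18,"z":2.5,"ax":0,"ay":-0.004,"az":-0.004,"grip":30},{"x":-4,"y":30,"z":2.5,"ax":0,"ay":-0.004,"az":-0.004,"grip":30},{"x":-5,"y":39,"z":2.5,"ax":0,"ay":-0.004,"az":-0.004,"grip":30},{"x":-5.5,"y":43,"z":2.5,"ax":0,"ay":-0.004,"az":-0.004,"grip":30}]';python3 -m jog '[{"x":0,"y":0,"z":0,"ax":0,"ay":0,"az":0,"grip":30},{"x":0,"y":0,"z":0,"ax":0,"ay":0,"az":0,"grip":30}]'; python3 -c "
from h import *
plan([450.1,45,141],0.116,-.2)
i=get_image('wrist');cv2.imwrite('pics/w7.png',i['color'][:,:,::-1]);print(proj(i,[449.3,45,145]))"
```

```text
t 12.05 pos [447.1  42.1 228.3] rot [-1.57  -0.196  0.112] w 35.8 F [-0.2 -0.4 -1.1] q [ 0.14  0.31 -0.39  2.22  0.31  0.45 -0.37]
shift [-13.8  86.3   2.5] turn [-0.    -0.004 -0.004] target tool y [ 0.2   0.02 -0.98] x [0.97 0.11 0.2 ]
t 12.05 pos [447.1  42.1 228.3] rot [-1.57  -0.196  0.112] w 35.8 F [-0.2 -0.4 -1.1] q [ 0.14  0.31 -0.39  2.22  0.31  0.45 -0.37]
shift [-5.2 43.1  2.5] turn [-0.    -0.004 -0.004] target tool y [ 0.2   0.02 -0.98] x [0.97 0.11 0.2 ]
clock: 12.55
eef_pos: [448.4, 46.1, 183.5]
tool_rot: [-1.571, -0.197, 0.119]
force: [-0.8, -0.2, -0.4]
width: 30.0
clock: 12.75
eef_pos: [449.1, 46.3, 185.0]
tool_rot: [-1.57, -0.2, 0.119]
force: [1.2, -0.5, -0.2]
width: 30.4
t 12.75 pos [449.1  46.3 185. ] rot [-1.57  -0.2    0.119] w 30.4 F [ 1.2 -0.5 -0.2] q [ 0.05  0.39 -0.29  2.28  0.42  0.32 -0.48]
shift [-7.9 43.3 -1.4] turn [-0.001  0.003 -0.   ] target tool y [ 0.2   0.02 -0.98] x [0.97 0.11 0.2 ]
[244.72508366 224.06223802]
```

View pics/w7.png

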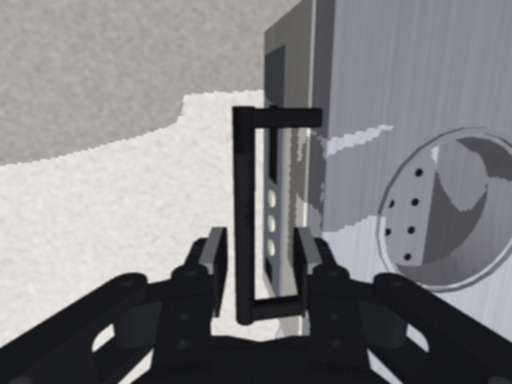

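The bar runs from (243,108) to (245,322) between the fingers, as predicted within about 2 px across. q6 is near its lower limit, so I'll go down with less tilt.

```bash
python3 -c "
from h import *
plan([449.5,45,141],0.116,-.06)"
python3 -m jog '[{"x":-2,"y":6,"z":-1,"ax":0,"ay":0,"az":0.05,"grip":30},{"x":-4,"y":16,"z":-1.4,"ax":0,"ay":0,"az":0.1,"grip":30},{"x":-6,"y":24,"z":-1.4,"ax":0,"ay":0.003,"az":0.14,"grip":30},{"x":-7,"y":30,"z":-1.4,"ax":0,"ay":0.003,"az":0.14,"grip":30},{"x":-7,"y":30,"z":-1.4,"ax":0,"ay":0.003,"az":0.14,"grip":30}]';python3 -m jog '[{"x":0,"y":0,"z":0,"ax":0,"ay":0,"az":0,"grip":30}]'; python3 -c "
from h import *
plan([449.5,45,141],0.116,-.06)
i=get_image('wrist');cv2.imwrite('pics/w8.png',i['color'][:,:,::-1]);print(proj(i,[449.3,45,145]))"
```

```text
t 12.8 pos [449.3  46.3 185.2] rot [-1.57  -0.2    0.119] w 29.9 F [-0.9  0.4 -0.2] q [ 0.05  0.39 -0.29  2.28  0.42  0.32 -0.48]
shift [-8.7 43.4 -1.3] turn [-0.001  0.003  0.14 ] target tool y [ 0.06  0.01 -1.  ] x [0.99 0.12 0.06]
clock: 13.3
eef_pos: [447.8, 44.5, 153.7]
tool_rot: [-1.57, -0.059, 0.115]
force: [0.1, -0.3, 0.4]
width: 30.5
clock: 13.4
eef_pos: [447.7, 44.6, 154.3]
tool_rot: [-1.57, -0.06, 0.116]
force: [0.2, 0.3, 0.6]
width: 30.0
t 13.4 pos [447.7  44.6 154.3] rot [-1.57  -0.06   0.116] w 30.0 F [0.2 0.3 0.6] q [ 0.08  0.49 -0.33  2.19  0.37  0.45 -0.43]
shift [ 1.  13.4  0.2] turn [-0. -0. -0.] target tool y [ 0.06  0.01 -1.  ] x [0.99 0.12 0.06]
[261.34815002 245.08754299]
```

View pics/w8.png

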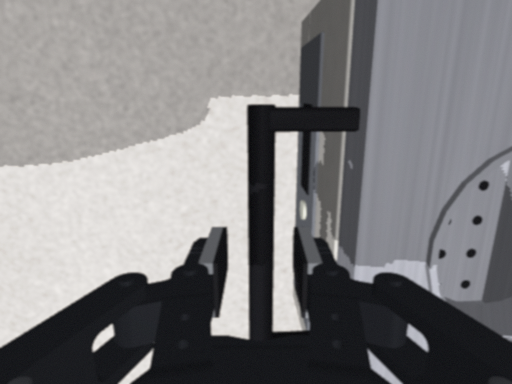

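```bash
python3 -m jog '[{"x":0.3,"y":4,"z":0,"ax":0,"ay":0,"az":0,"grip":30},{"x":0.6,"y":9,"z":0,"ax":0,"ay":0,"az":0,"grip":30},{"x":0.8,"y":13,"z":0,"ax":0,"ay":0,"az":0,"grip":30},{"x":0.8,"y":13,"z":0,"ax":0,"ay":0,"az":0,"grip":30}]'; python3 -c "
from h import *
plan([449.5,45,141],0.116,-.06)"
```

```text
clock: 13.85
eef_pos: [449.4, 44.9, 140.7]
tool_rot: [-1.57, -0.059, 0.116]
force: [-0.4, -0.6, -0.1]
width: 29.9
t 13.85 pos [449.4  44.9 140.7] rot [-1.57  -0.059  0.116] w 29.9 F [-0.4 -0.6 -0.1] q [ 0.06  0.52 -0.31  2.2   0.39  0.42 -0.45]
shift [ 0.1 -0.3  0.1] turn [-0.001 -0.    -0.001] target tool y [ 0.06  0.01 -1.  ] x [0.99 0.12 0.06]
```

```bash
python3 -m jog '[{"x":0,"y":0,"z":0,"ax":0,"ay":0,"az":0,"grip":20},{"x":0,"y":0,"z":0,"ax":0,"ay":0,"az":0,"grip":14},{"x":0,"y":0,"z":0,"ax":0,"ay":0,"az":0,"grip":5},{"x":0,"y":0,"z":0,"ax":0,"ay":0,"az":0,"grip":2},{"x":0,"y":0,"z":0,"ax":0,"ay":0,"az":0,"grip":2}]'; python3 -m jog '[{"x":0,"y":0,"z":0,"ax":0,"ay":0,"az":0,"grip":2},{"x":0,"y":0,"z":0,"ax":0,"ay":0,"az":0,"grip":2}]';  python3 -c "
from h import *
plan([449.5,45,141],0.116,-.06);print(read_state()['torque'])
i=get_image('wrist');cv2.imwrite('pics/w9.png',i['color'][:,:,::-1])"
```

```text
clock: 14.35
eef_pos: [448.9, 44.8, 141.3]
tool_rot: [-1.57, -0.058, 0.116]
force: [-4.0, 0.1, 6.3]
width: 10.0
clock: 14.55
eef_pos: [448.9, 44.8, 141.3]
tool_rot: [-1.57, -0.058, 0.116]
force: [-5.2, 0.5, 5.7]
width: 9.9
t 14.55 pos [448.9  44.8 141.3] rot [-1.57  -0.058  0.116] w 9.9 F [-5.2  0.5  5.7] q [ 0.06  0.52 -0.31  2.2   0.39  0.42 -0.45]
shift [0.6 0.4 0.1] turn [-0.    -0.    -0.002] target tool y [ 0.06  0.01 -1.  ] x [0.99 0.12 0.06]
[ 0.12341891  0.9016661  -0.02037428]
```

View pics/w9.png

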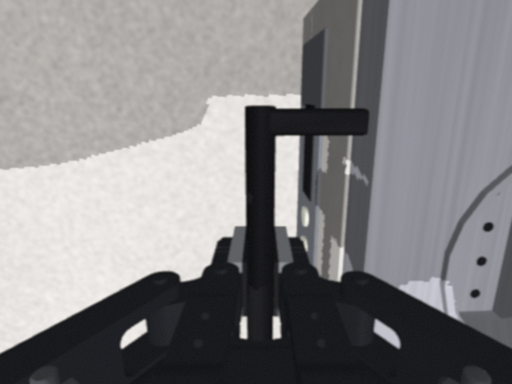

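The bar sits between the pads (width 9.9 mm) and the wrist force is about 8 N. I'll compute the arc about the hinge.

```bash
cat >> h.py <<'E'
YAW=0.116; E=np.array([np.cos(YAW),np.sin(YAW),0]); Z=np.array([0,0,1.])
BAR0=np.array([448.7,44.8,145.0]); H=BAR0+205*E-13*Z
TF=0.40
def tilt(th): return -0.06+TF*th
def bar(th): return H+(-205*np.cos(th)+13*np.sin(th))*E+(205*np.sin(th)+13*np.cos(th))*Z
def tcp(th): 
    t=tilt(th); return bar(th)+3.7*(-np.sin(t)*E-np.cos(t)*Z)
def rows(t0,ths):
    a=tilt(t0); X=np.cos(a)*E-np.sin(a)*Z; Y=-np.sin(a)*E-np.cos(a)*Z
    for t in ths:
        d=tcp(t)-tcp(t0); print("th %.3f x %.1f y %.1f az %.3f"%(t,d@X,d@Y,tilt(t)-a))
def check():
    s=read_state(); p=s["eef_pos"]; a=-s["tool_rot"][1]*-1
    t=s["tool_rot"][1]; Y=rot(s).apply([0,1,0]); b=p-3.7*Y-H
    th=np.arctan2(b[2],-(b@E))-np.arctan2(13,205)
    n=np.array([-np.sin(YAW),np.cos(YAW),0])
    f=s["force"]; rad=b/np.linalg.norm(b); tan=np.cross(n,rad)
    print("t %.2f th %.3f radius %.1f lat %.1f tilt %.3f Frad %.1f Ftan %.1f Flat %.1f F %.1f w %.1f tau_y %.2f"%(s["clock"],th,np.hypot(b@E,b[2]),b@n,t,f@rad,f@tan,f@n,np.linalg.norm(f),s["width"],s["torque"]@n), "q",s["qpos"].round(2))
E
python3 -c "
from h import *
check(); rows(0,[.02,.05,.08,.11,.14])
X=rot().apply([1,0,0]);print(X)"
```

```text
t 14.60 th 0.000 radius 205.4 lat -0.0 tilt -0.058 Frad 4.6 Ftan 5.1 Flat 1.2 F 6.9 w 9.9 tau_y 0.86 q [ 0.06  0.52 -0.31  2.2   0.39  0.42 -0.45]
th 0.020 x 0.5 y -4.1 az 0.008
th 0.050 x 1.4 y -10.2 az 0.020
th 0.080 x 2.6 y -16.2 az 0.032
th 0.110 x 3.8 y -22.2 az 0.044
th 0.140 x 5.3 y -28.2 az 0.056
[0.99164109 0.1151212  0.05826706]
```

```bash
python3 -m jog '[{"x":0.5,"y":-4.1,"z":0,"ax":0,"ay":0,"az":0.008,"grip":2},{"x":1.4,"y":-10.2,"z":0,"ax":0,"ay":0,"az":0.02,"grip":2},{"x":2.6,"y":-16.2,"z":0,"ax":0,"ay":0,"az":0.032,"grip":2},{"x":3.8,"y":-22.2,"z":0,"ax":0,"ay":0,"az":0.044,"grip":2},{"x":5.3,"y":-28.2,"z":0,"ax":0,"ay":0,"az":0.056,"grip":2}]'; python3 -c "
from h import *
check(); rows(0.14,[.17,.2,.23,.26,.29])"
```

```text
clock: 15.1
eef_pos: [452.3, 45.2, 169.4]
tool_rot: [-1.57, -0.0, 0.115]
force: [-1.5, 0.5, -5.2]
width: 9.6
t 15.10 th 0.138 radius 205.5 lat -0.0 tilt -0.000 Frad 0.3 Ftan -5.4 Flat 0.6 F 5.4 w 9.6 tau_y 0.66 q [ 0.11  0.49 -0.38  2.11  0.32  0.59 -0.38]
th 0.170 x 1.3 y -6.0 az 0.012
th 0.200 x 2.8 y -12.0 az 0.024
th 0.230 x 4.5 y -17.9 az 0.036
th 0.260 x 6.3 y -23.8 az 0.048
th 0.290 x 8.4 y -29.6 az 0.060
```

Going well: the radius reads 205.5 mm and forces are 5 N.

```bash
python3 -m jog '[{"x":1.3,"y":-6,"z":0,"ax":0,"ay":0,"az":0.012,"grip":2},{"x":2.8,"y":-12,"z":0,"ax":0,"ay":0,"az":0.024,"grip":2},{"x":4.5,"y":-17.9,"z":0,"ax":0,"ay":0,"az":0.036,"grip":2},{"x":6.3,"y":-23.8,"z":0,"ax":0,"ay":0,"az":0.048,"grip":2},{"x":8.4,"y":-29.6,"z":0,"ax":0,"ay":0,"az":0.06,"grip":2}]'; python3 -c "
from h import *
check(); rows(0.29,[.325,.36,.395,.43,.465])
i=get_image('wrist');cv2.imwrite('pics/w10.png',i['color'][:,:,::-1])"
```

```text
clock: 15.6
eef_pos: [460.3, 46.1, 199.0]
tool_rot: [-1.57, 0.06, 0.116]
force: [-3.3, 1.0, -2.6]
width: 10.2
t 15.60 th 0.288 radius 205.7 lat -0.1 tilt 0.060 Frad 2.1 Ftan -3.5 Flat 1.3 F 4.3 w 10.2 tau_y 0.71 q [ 0.14  0.48 -0.42  2.01  0.26  0.76 -0.33]
th 0.325 x 2.2 y -6.8 az 0.014
th 0.360 x 4.6 y -13.6 az 0.028
th 0.395 x 7.2 y -20.3 az 0.042
th 0.430 x 10.1 y -26.8 az 0.056
th 0.465 x 13.2 y -33.3 az 0.070
```

View pics/w10.png

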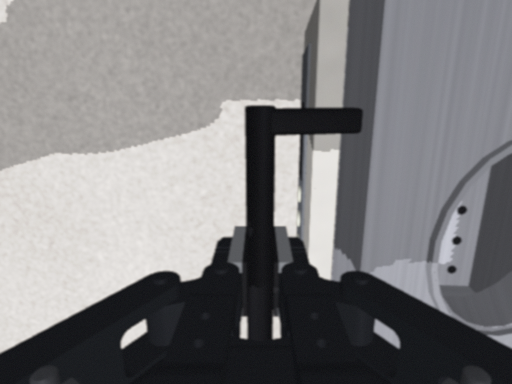

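The cover is opening and the bar is still centred at (260,230) between the pads. Continuing.

```bash
python3 -m jog '[{"x":2.2,"y":-6.8,"z":0,"ax":0,"ay":0,"az":0.014,"grip":2},{"x":4.6,"y":-13.6,"z":0,"ax":0,"ay":0,"az":0.028,"grip":2},{"x":7.2,"y":-20.3,"z":0,"ax":0,"ay":0,"az":0.042,"grip":2},{"x":10.1,"y":-26.8,"z":0,"ax":0,"ay":0,"az":0.056,"grip":2},{"x":13.2,"y":-33.3,"z":0,"ax":0,"ay":0,"az":0.07,"grip":2}]'; python3 -c "
from h import *
check(); rows(0.465,[.5,.535,.57,.605,.64])"
```

```text
clock: 16.15
eef_pos: [474.8, 47.8, 231.6]
tool_rot: [-1.57, 0.131, 0.116]
force: [-3.8, 0.3, -2.0]
width: 9.8
t 16.15 th 0.462 radius 206.0 lat -0.0 tilt 0.131 Frad 2.2 Ftan -3.5 Flat 0.7 F 4.2 w 9.8 tau_y 0.89 q [ 0.14  0.49 -0.43  1.88  0.22  0.95 -0.28]
th 0.500 x 2.9 y -6.6 az 0.014
th 0.535 x 6.0 y -13.0 az 0.028
th 0.570 x 9.3 y -19.4 az 0.042
th 0.605 x 12.9 y -25.6 az 0.056
th 0.640 x 16.6 y -31.7 az 0.070
```

```bash
python3 -m jog '[{"x":2.9,"y":-6.6,"z":0,"ax":0,"ay":0,"az":0.014,"grip":2},{"x":6,"y":-13,"z":0,"ax":0,"ay":0,"az":0.028,"grip":2},{"x":9.3,"y":-19.4,"z":0,"ax":0,"ay":0,"az":0.042,"grip":2},{"x":12.9,"y":-25.6,"z":0,"ax":0,"ay":0,"az":0.056,"grip":2},{"x":16.6,"y":-31.7,"z":0,"ax":0,"ay":0,"az":0.07,"grip":2}]'; python3 -c "
from h import *
check(); rows(0.64,[.675,.71,.745,.78,.815])
i=get_image('wrist');cv2.imwrite('pics/w11.png',i['color'][:,:,::-1])
i=get_image('scene');cv2.imwrite('pics/s11.png',cv2.resize(i['color'][80:260,180:400,::-1],None,fx=3.3,fy=3.3,interpolation=2))"
```

```text
clock: 16.65
eef_pos: [494.6, 50.1, 261.1]
tool_rot: [-1.57, 0.203, 0.116]
force: [-5.5, 0.1, -1.4]
width: 9.5
t 16.65 th 0.635 radius 206.4 lat -0.1 tilt 0.203 Frad 3.3 Ftan -4.6 Flat 0.8 F 5.7 w 9.5 tau_y 1.20 q [ 0.13  0.52 -0.44  1.74  0.2   1.14 -0.26]
th 0.675 x 3.6 y -6.2 az 0.014
th 0.710 x 7.3 y -12.3 az 0.028
th 0.745 x 11.3 y -18.3 az 0.042
th 0.780 x 15.5 y -24.1 az 0.056
th 0.815 x 19.9 y -29.7 az 0.070
```

View pics/w11.png

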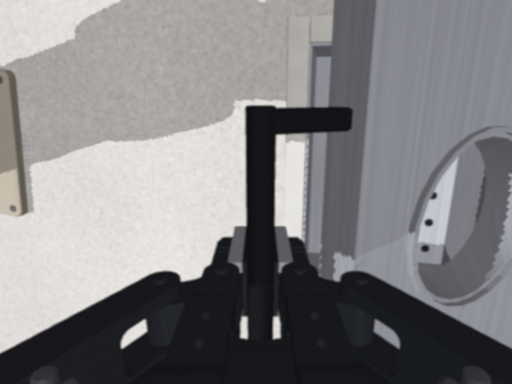

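View pics/s11.png

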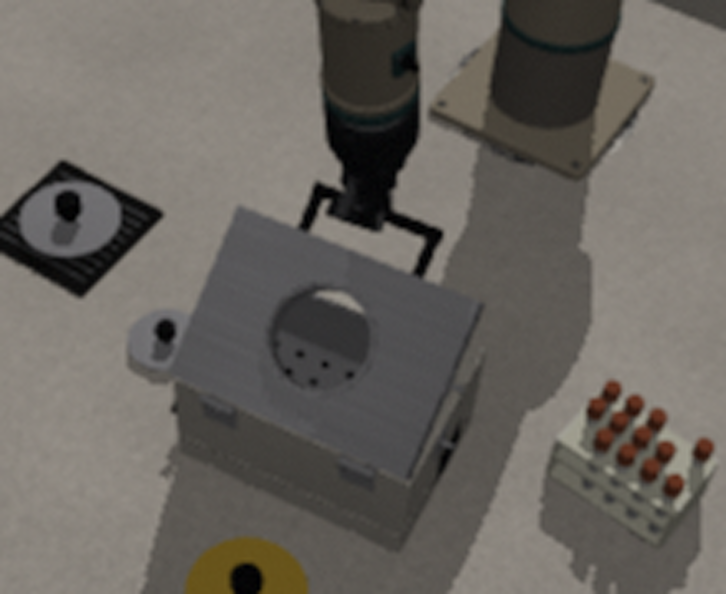

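```bash
python3 -m jog '[{"x":3.6,"y":-6.2,"z":0,"ax":0,"ay":0,"az":0.014,"grip":2},{"x":7.3,"y":-12.3,"z":0,"ax":0,"ay":0,"az":0.028,"grip":2},{"x":11.3,"y":-18.3,"z":0,"ax":0,"ay":0,"az":0.042,"grip":2},{"x":15.5,"y":-24.1,"z":0,"ax":0,"ay":0,"az":0.056,"grip":2},{"x":19.9,"y":-29.7,"z":0,"ax":0,"ay":0,"az":0.07,"grip":2}]'; python3 -c "
from h import *
check(); rows(0.815,[.85,.885,.92,.955,.99])"
```

```text
clock: 17.25
eef_pos: [519.1, 52.9, 286.7]
tool_rot: [-1.57, 0.274, 0.116]
force: [-7.3, -0.0, 1.6]
width: 9.7
t 17.25 th 0.808 radius 206.8 lat -0.1 tilt 0.274 Frad 5.9 Ftan -4.5 Flat 0.8 F 7.4 w 9.7 tau_y 1.85 q [ 0.11  0.57 -0.43  1.58  0.19  1.32 -0.24]
th 0.850 x 4.2 y -5.8 az 0.014
th 0.885 x 8.6 y -11.5 az 0.028
th 0.920 x 13.1 y -17.0 az 0.042
th 0.955 x 17.9 y -22.3 az 0.056
th 0.990 x 22.9 y -27.5 az 0.070
```

```bash
python3 -m jog '[{"x":3.8,"y":-6.2,"z":0,"ax":0,"ay":0,"az":0.014,"grip":2},{"x":8,"y":-12,"z":0,"ax":0,"ay":0,"az":0.028,"grip":2},{"x":12.3,"y":-17.8,"z":0,"ax":0,"ay":0,"az":0.042,"grip":2},{"x":16.9,"y":-23.3,"z":0,"ax":0,"ay":0,"az":0.056,"grip":2},{"x":21.8,"y":-28.5,"z":0,"ax":0,"ay":0,"az":0.07,"grip":2}]'; python3 -c "
from h import *
check(); rows(0.99,[1.02,1.05,1.08,1.11,1.14])
i=get_image('wrist');cv2.imwrite('pics/w12.png',i['color'][:,:,::-1])"
```

```text
clock: 17.75
eef_pos: [549.1, 56.3, 308.9]
tool_rot: [-1.57, 0.341, 0.116]
force: [-5.4, 0.1, 4.0]
width: 10.0
t 17.75 th 0.990 radius 207.5 lat -0.2 tilt 0.341 Frad 6.2 Ftan -2.7 Flat 0.7 F 6.8 w 10.0 tau_y 1.12 q [ 0.09  0.64 -0.42  1.4   0.18  1.49 -0.23]
th 1.020 x 4.1 y -4.6 az 0.012
th 1.050 x 8.3 y -9.0 az 0.024
th 1.080 x 12.6 y -13.4 az 0.036
th 1.110 x 17.1 y -17.6 az 0.048
th 1.140 x 21.7 y -21.6 az 0.060
```

View pics/w12.png

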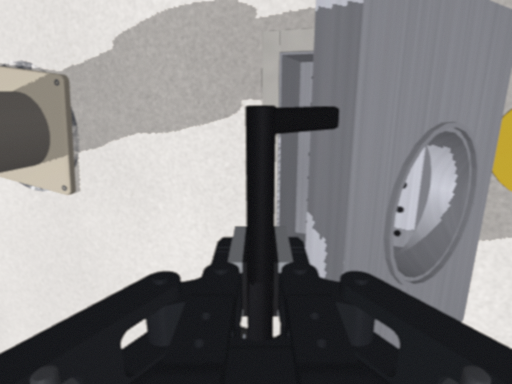

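```bash
cat >> h.py <<'E'
def tilt(th): return -0.06+0.40*min(th,1.0)
E
python3 -c "
from h import *
check(); rows(0.99,[1.02,1.05,1.08,1.11,1.14])"
```

```text
t 17.80 th 0.994 radius 207.5 lat -0.2 tilt 0.341 Frad 9.1 Ftan -3.8 Flat -0.4 F 9.8 w 9.8 tau_y 1.50 q [ 0.09  0.64 -0.42  1.4   0.18  1.49 -0.23]
th 1.020 x 4.1 y -4.6 az 0.004
th 1.050 x 8.4 y -9.0 az 0.004
th 1.080 x 12.7 y -13.4 az 0.004
th 1.110 x 17.3 y -17.6 az 0.004
th 1.140 x 21.9 y -21.6 az 0.004
```

```bash
python3 -m jog '[{"x":3.7,"y":-5,"z":0,"ax":0,"ay":0,"az":0.004,"grip":2},{"x":7.8,"y":-9.6,"z":0,"ax":0,"ay":0,"az":0.004,"grip":2},{"x":11.9,"y":-14.2,"z":0,"ax":0,"ay":0,"az":0.004,"grip":2},{"x":16.4,"y":-18.5,"z":0,"ax":0,"ay":0,"az":0.004,"grip":2},{"x":21,"y":-22.5,"z":0,"ax":0,"ay":0,"az":0.004,"grip":2}]'; python3 -c "
from h import *
check(); rows(1.14,[1.165,1.19,1.215,1.24,1.265])"
```

```text
clock: 18.3
eef_pos: [577.7, 59.6, 323.5]
tool_rot: [-1.57, 0.34, 0.116]
force: [-4.5, -0.1, 5.8]
width: 9.5
t 18.30 th 1.145 radius 208.6 lat -0.2 tilt 0.340 Frad 7.0 Ftan -2.1 Flat 0.4 F 7.4 w 9.5 tau_y 1.32 q [ 0.07  0.67 -0.41  1.29  0.19  1.57 -0.22]
th 1.165 x 3.9 y -3.3 az 0.000
th 1.190 x 8.0 y -6.5 az 0.000
th 1.215 x 12.1 y -9.6 az 0.000
th 1.240 x 16.3 y -12.5 az 0.000
th 1.265 x 20.5 y -15.4 az 0.000
```

```bash
python3 -m jog '[{"x":3.8,"y":-3.5,"z":0,"ax":0,"ay":0,"az":0,"grip":2},{"x":7.7,"y":-6.9,"z":0,"ax":0,"ay":0,"az":0,"grip":2},{"x":11.7,"y":-10.1,"z":0,"ax":0,"ay":0,"az":0,"grip":2},{"x":15.8,"y":-13.2,"z":0,"ax":0,"ay":0,"az":0,"grip":2},{"x":19.9,"y":-16.2,"z":0,"ax":0,"ay":0,"az":0,"grip":2}]'; python3 -c "
from h import *
check(); rows(1.265,[1.285,1.305,1.325,1.345,1.36])
i=get_image('wrist');cv2.imwrite('pics/w13.png',i['color'][:,:,::-1])
i=get_image('scene');cv2.imwrite('pics/s13.png',cv2.resize(i['color'][80:260,180:400,::-1],None,fx=3.3,fy=3.3,interpolation=2))"
```

```text
clock: 18.8
eef_pos: [601.9, 62.4, 332.0]
tool_rot: [-1.57, 0.34, 0.116]
force: [-3.4, -0.5, 5.8]
width: 9.9
t 18.80 th 1.269 radius 209.5 lat -0.3 tilt 0.340 Frad 6.5 Ftan -1.9 Flat -0.1 F 6.7 w 9.9 tau_y 1.00 q [ 0.05  0.71 -0.41  1.19  0.2   1.63 -0.21]
th 1.285 x 3.5 y -2.2 az 0.000
th 1.305 x 7.0 y -4.4 az 0.000
th 1.325 x 10.5 y -6.5 az 0.000
th 1.345 x 14.1 y -8.5 az 0.000
th 1.360 x 16.8 y -9.9 az 0.000
```

View pics/w13.png

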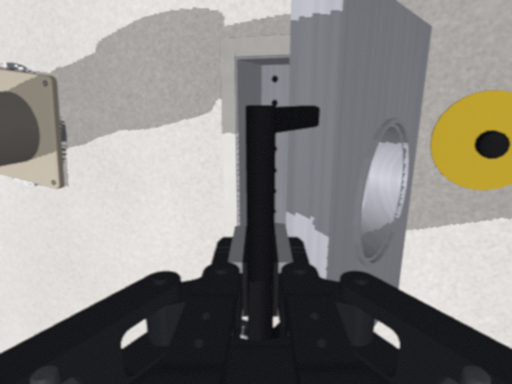

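View pics/s13.png

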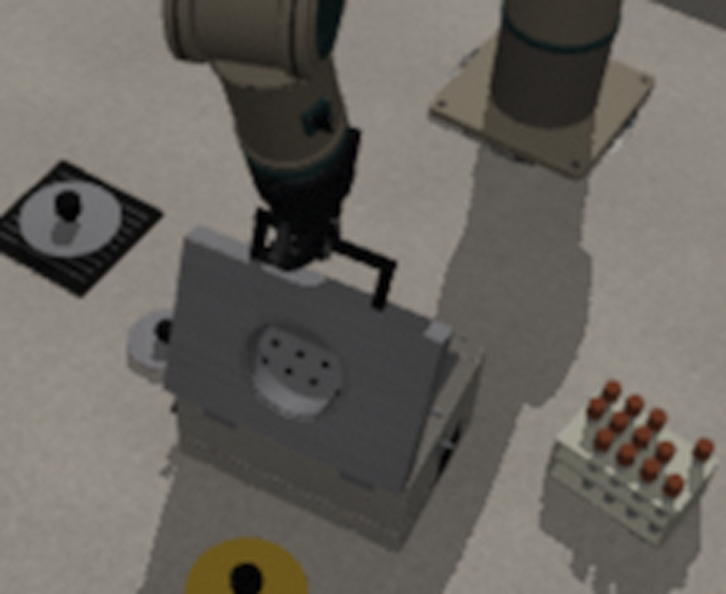

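```bash
python3 -c "
import cv2,numpy as np
a=cv2.imread('pics/w9.png')[90:240,200:330];b=cv2.imread('pics/w13.png')[90:240,200:330];
c=np.hstack([a,b]);cv2.imwrite('pics/cmp.png',cv2.convertScaleAbs(cv2.resize(c,None,fx=3,fy=3,interpolation=2),alpha=2.5))
for n in ['w9','w10','w11','w12','w13']:
    g=cv2.imread(f'pics/{n}.png',0).astype(int); 
    for r in (150,180,210):
        x=np.where(g[r,225:295]<45)[0]+225; print(n,r,x.min(),x.max(),end=' | ')
    y=np.where(g[80:140,260]<45)[0]+80; print('top',y.min())
"
```

```text
w9 150 247 273 | w9 180 247 273 | w9 210 247 272 | top 107
w10 150 247 273 | w10 180 247 272 | w10 210 248 272 | top 107
w11 150 247 273 | w11 180 247 273 | w11 210 248 272 | top 107
w12 150 247 273 | w12 180 248 272 | w12 210 248 272 | top 107
w13 150 247 274 | w13 180 247 273 | w13 210 247 273 | top 106
```

View pics/cmp.png

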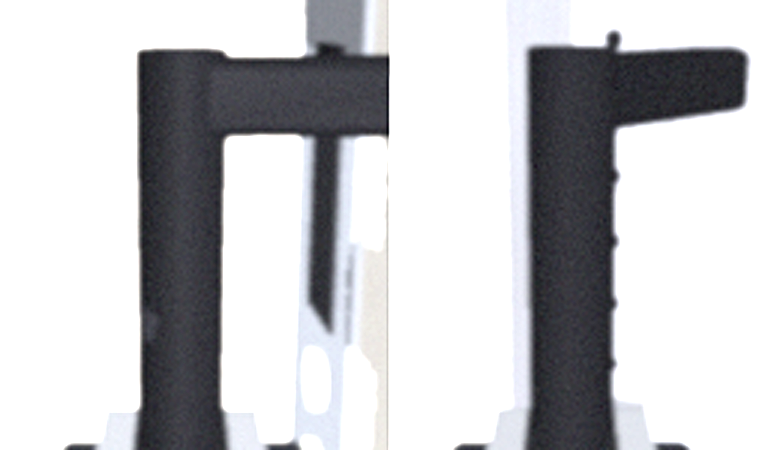

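```bash
python3 -c "
from h import *
s=read_state();Y=rot(s).apply([0,1,0]);b=s['eef_pos']-3.7*Y;n=np.array([-E[1],E[0],0]);print('bar',b,'H',H)
sc=get_image('scene');tp=get_image('top')
cv2.imwrite('pics/s14.png',cv2.convertScaleAbs(cv2.resize(sc['color'][140:240,220:340,::-1],None,fx=6,fy=6,interpolation=2),alpha=1.8))
cv2.imwrite('pics/t14.png',cv2.convertScaleAbs(cv2.resize(tp['color'][160:260,170:300,::-1],None,fx=6,fy=6,interpolation=2),alpha=1.8))
S=lambda q:(6*(q-np.array([220,140])+.5)-.5).round(0); T=lambda q:(6*(q-np.array([170,160])+.5)-.5).round(0)
for sgn in(1,-1): print('bar end',S(proj(sc,b+sgn*62*n)),T(proj(tp,b+sgn*62*n)))
for th in (1.25,1.27,1.30):
  for HH in (H,H+[0,0,4],H+4*E):
    def P(f,h,w): # f in front, h above
        return HH+(-f*np.cos(th)+h*np.sin(th))*E+(f*np.sin(th)+h*np.cos(th))*Z+w*n
    print(th,[S(proj(sc,P(*q))).tolist() for q in [(165,26,118),(165,26,-118),(165,0,118),(165,0,-118),(205,13,62),(205,13,-62),(0,26,118),(0,26,-118)]])
"
```

```text
bar [603.96365605  62.59082956 335.77523246] H [652.32230589  68.52670526 132.        ]
bar end [477. 123.] [208. 194.]
bar end [224.  23.] [539. 149.]
1.25 [[567.0, 262.0], [96.0, 69.0], [587.0, 235.0], [123.0, 46.0], [480.0, 126.0], [229.0, 26.0], [486.0, 543.0], [56.0, 349.0]]
1.25 [[568.0, 257.0], [95.0, 63.0], [588.0, 229.0], [123.0, 40.0], [481.0, 120.0], [229.0, 20.0], [487.0, 538.0], [55.0, 344.0]]
1.25 [[563.0, 269.0], [91.0, 74.0], [584.0, 241.0], [119.0, 52.0], [476.0, 132.0], [225.0, 32.0], [482.0, 549.0], [51.0, 355.0]]
1.27 [[564.0, 267.0], [92.0, 73.0], [585.0, 238.0], [120.0, 49.0], [476.0, 131.0], [225.0, 30.0], [486.0, 543.0], [55.0, 350.0]]
1.27 [[565.0, 261.0], [92.0, 67.0], [586.0, 233.0], [119.0, 43.0], [477.0, 124.0], [225.0, 24.0], [487.0, 539.0], [55.0, 345.0]]
1.27 [[560.0, 273.0], [88.0, 78.0], [581.0, 245.0], [115.0, 55.0], [472.0, 137.0], [220.0, 36.0], [482.0, 550.0], [51.0, 355.0]]
1.3 [[559.0, 274.0], [87.0, 79.0], [581.0, 244.0], [114.0, 54.0], [471.0, 138.0], [218.0, 37.0], [486.0, 545.0], [55.0, 351.0]]
1.3 [[560.0, 268.0], [86.0, 73.0], [582.0, 238.0], [114.0, 48.0], [471.0, 132.0], [218.0, 31.0], [486.0, 540.0], [55.0, 346.0]]
1.3 [[555.0, 280.0], [82.0, 85.0], [577.0, 250.0], [110.0, 59.0], [467.0, 144.0], [214.0, 43.0], [482.0, 551.0], [51.0, 357.0]]
```

View pics/s14.png

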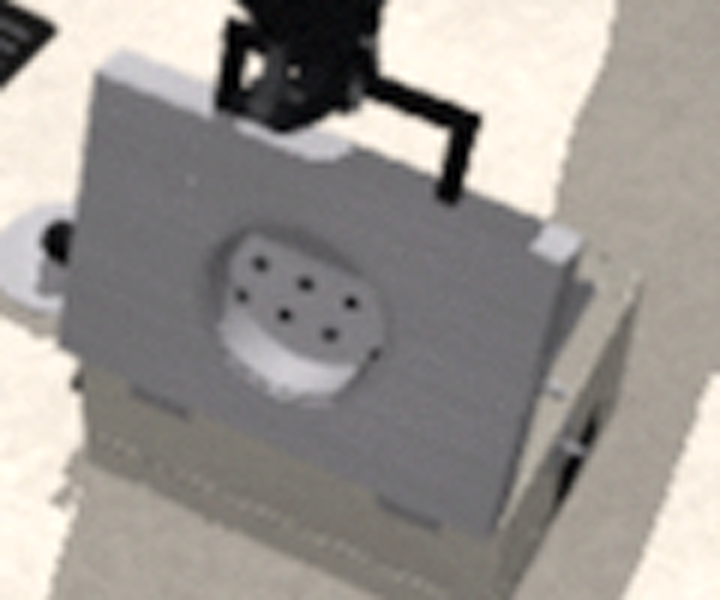

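View pics/t14.png

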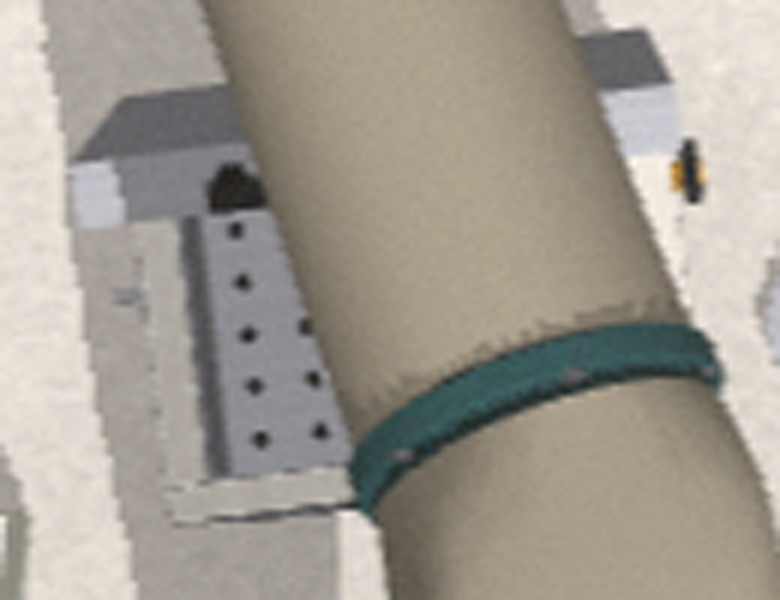

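```bash
python3 -c "
from h import *
s=read_state();r=rot(s);Y=r.apply([0,1,0]);b=s['eef_pos']-3.7*Y;n=np.array([-E[1],E[0],0])
im=get_image('wrist'); M=np.array(im['camera_from_world'])
print('cam axes in tool', (M[:3,:3]@r.as_matrix()).round(3).tolist(), 'tcp in cam',(M[:3,:3]@s['eef_pos']+M[:3,3]).round(1))
for d in (0,3,6):
  for e in (0,-1.7): 
    c=b+d*Y+e*r.apply([1,0,0]); print(d,e,[proj(im,c+q).round(1).tolist() for q in (62*n,-62*n,62*n-6*Y,30*n+6*r.apply([1,0,0]),30*n-6*r.apply([1,0,0]))])
"
```

```text
cam axes in tool [[1.0, -0.0, -0.001], [-0.001, -0.268, -0.964], [0.0, 0.964, -0.268]] tcp in cam [ -0.2  29.8 145.4]
0 0 [[259.3, 109.4], [259.8, 377.5], [259.3, 110.2], [274.4, 191.3], [244.5, 191.3]]
0 -1.7 [[254.8, 109.4], [256.2, 377.5], [254.5, 110.2], [270.2, 191.3], [240.2, 191.3]]
3 0 [[259.3, 109.1], [259.8, 372.4], [259.3, 109.8], [274.1, 189.2], [244.8, 189.2]]
3 -1.7 [[254.9, 109.1], [256.3, 372.4], [254.7, 109.8], [270.0, 189.2], [240.7, 189.2]]
6 0 [[259.3, 108.7], [259.8, 367.5], [259.3, 109.4], [273.8, 187.2], [245.1, 187.3]]
6 -1.7 [[255.0, 108.7], [256.3, 367.5], [254.8, 109.4], [269.7, 187.2], [241.0, 187.3]]
```

```bash
cat >> h.py <<'E'
def solve():
    s=read_state(); Y=rot(s).apply([0,1,0]); b0=s["eef_pos"]-H
    f=lambda q: np.hypot((b0+q*Y)@E,(b0+q*Y)[2])-205.4
    from scipy.optimize import brentq
    q=brentq(f,-15,15); b=b0+q*Y
    th=np.arctan2(b[2],-(b@E))-np.arctan2(13,205)
    print("bar ahead of TCP by %.1f, th %.3f"%(q,th)); return th
def rows2(t0,ths):
    a=0.34; X=np.cos(a)*E-np.sin(a)*Z; Y=-np.sin(a)*E-np.cos(a)*Z
    for t in ths:
        d=bar(t)-bar(t0); print("th %.3f x %.1f y %.1f"%(t,d@X,d@Y))
E
python3 -c "
from h import *
check();t=solve();rows2(t,[t+.02,t+.04,t+.06,t+.08,t+.1])"
```

```text
t 19.05 th 1.272 radius 209.5 lat -0.3 tilt 0.337 Frad 8.2 Ftan -1.8 Flat -0.6 F 8.4 w 9.4 tau_y 0.90 q [ 0.05  0.71 -0.41  1.19  0.2   1.62 -0.21]
bar ahead of TCP by 1.2, th 1.259
th 1.279 x 3.4 y -2.2
th 1.299 x 6.9 y -4.4
th 1.319 x 10.5 y -6.5
th 1.339 x 14.0 y -8.6
th 1.359 x 17.6 y -10.5
```

```bash
python3 -m jog '[{"x":3.4,"y":-2.2,"z":0,"ax":0,"ay":0,"az":0,"grip":2},{"x":6.9,"y":-4.4,"z":0,"ax":0,"ay":0,"az":0,"grip":2},{"x":10.5,"y":-6.5,"z":0,"ax":0,"ay":0,"az":0,"grip":2},{"x":14,"y":-8.6,"z":0,"ax":0,"ay":0,"az":0,"grip":2},{"x":17.6,"y":-10.5,"z":0,"ax":0,"ay":0,"az":0,"grip":2}]'; python3 -c "
from h import *
check();t=solve();rows2(t,[1.375,1.39,1.4,1.41,1.417])
sc=get_image('scene');n=np.array([-E[1],E[0],0])
cv2.imwrite('pics/s15.png',cv2.convertScaleAbs(cv2.resize(sc['color'][140:240,220:340,::-1],None,fx=6,fy=6,interpolation=2),alpha=1.8))
S=lambda q:(6*(q-np.array([220,140])+.5)-.5).round(0)
for th in (1.33,1.36,1.39):
    def P(f,h,w): return H+(-f*np.cos(th)+h*np.sin(th))*E+(f*np.sin(th)+h*np.cos(th))*Z+w*n
    print(th,[S(proj(sc,P(*q))).tolist() for q in [(165,26,118),(165,26,-118),(165,0,118),(165,0,-118),(205,13,62),(205,13,-62),(0,26,118),(0,26,-118)]])
"
```

```text
clock: 19.55
eef_pos: [622.4, 64.7, 336.6]
tool_rot: [-1.57, 0.338, 0.116]
force: [-3.1, -0.1, 8.7]
width: 9.3
t 19.55 th 1.369 radius 210.1 lat -0.3 tilt 0.338 Frad 9.1 Ftan -1.9 Flat 0.3 F 9.2 w 9.3 tau_y 1.30 q [ 0.04  0.74 -0.4   1.11  0.21  1.67 -0.21]
bar ahead of TCP by 1.6, th 1.357
th 1.375 x 3.2 y -1.7
th 1.390 x 6.0 y -3.1
th 1.400 x 7.8 y -4.0
th 1.410 x 9.7 y -4.8
th 1.417 x 11.0 y -5.4
1.33 [[555.0, 281.0], [81.0, 85.0], [577.0, 250.0], [109.0, 58.0], [465.0, 145.0], [212.0, 44.0], [485.0, 546.0], [55.0, 352.0]]
1.36 [[550.0, 289.0], [75.0, 92.0], [573.0, 256.0], [104.0, 64.0], [459.0, 153.0], [205.0, 51.0], [485.0, 547.0], [55.0, 353.0]]
1.39 [[545.0, 297.0], [70.0, 99.0], [568.0, 262.0], [99.0, 69.0], [453.0, 162.0], [198.0, 59.0], [485.0, 548.0], [55.0, 354.0]]
```

View pics/s15.png

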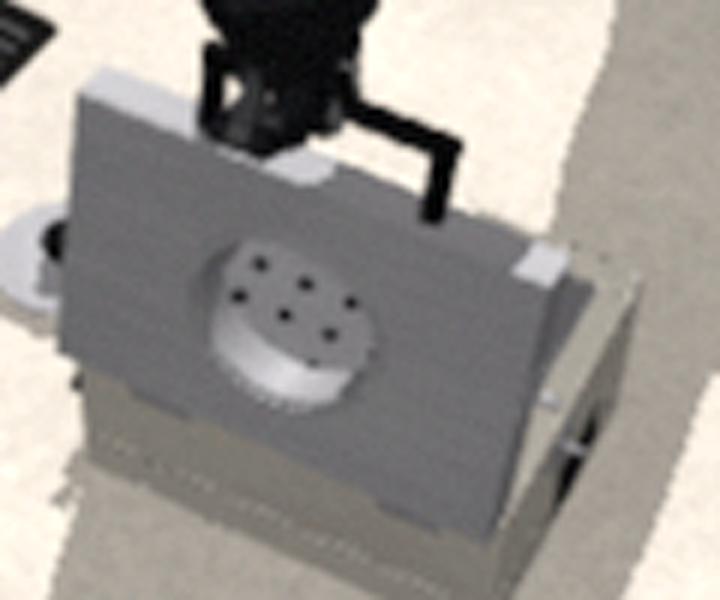

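The scene view puts the cover corners at (549,288), (79,92) and (571,253). The model at 1.36 rad gives (550,289), (75,92) and (573,256), so the angle is about 1.357. Now the last 0.06 rad, slowly.

```bash
python3 -m jog '[{"x":2.8,"y":-1.6,"z":0,"ax":0,"ay":0,"az":0,"grip":2},{"x":5.4,"y":-2.9,"z":0,"ax":0,"ay":0,"az":0,"grip":2},{"x":7.7,"y":-4,"z":0,"ax":0,"ay":0,"az":0,"grip":2},{"x":9.6,"y":-4.9,"z":0,"ax":0,"ay":0,"az":0,"grip":2},{"x":10.8,"y":-5.4,"z":0,"ax":0,"ay":0,"az":0,"grip":2}]';python3 -m jog '[{"x":0,"y":0,"z":0,"ax":0,"ay":0,"az":0,"grip":2},{"x":0,"y":0,"z":0,"ax":0,"ay":0,"az":0,"grip":2},{"x":0,"y":0,"z":0,"ax":0,"ay":0,"az":0,"grip":2}]'; python3 -c "
from h import *
check();t=solve();rows2(t,[1.417])
sc=get_image('scene');n=np.array([-E[1],E[0],0])
cv2.imwrite('pics/s16.png',cv2.convertScaleAbs(cv2.resize(sc['color'][140:240,220:340,::-1],None,fx=6,fy=6,interpolation=2),alpha=1.8))
S=lambda q:(6*(q-np.array([220,140])+.5)-.5).round(0)
for th in (1.4,1.417,1.434):
    def P(f,h,w): return H+(-f*np.cos(th)+h*np.sin(th))*E+(f*np.sin(th)+h*np.cos(th))*Z+w*n
    print(th,[S(proj(sc,P(*q))).tolist() for q in [(165,26,118),(165,26,-118),(165,0,118),(165,0,-118),(205,13,62),(205,13,-62),(0,26,118),(0,26,-118)]])
im=get_image('wrist');cv2.imwrite('pics/w16.png',im['color'][:,:,::-1])
"
```

```text
clock: 20.1
eef_pos: [634.7, 66.1, 338.5]
tool_rot: [-1.57, 0.336, 0.115]
force: [-2.4, -0.2, 9.7]
width: 9.7
clock: 20.4
eef_pos: [634.7, 66.1, 338.5]
tool_rot: [-1.57, 0.336, 0.115]
force: [-3.1, -0.3, 8.5]
width: 9.9
t 20.40 th 1.429 radius 210.7 lat -0.3 tilt 0.336 Frad 8.7 Ftan -2.4 Flat 0.1 F 9.1 w 9.9 tau_y 0.99 q [ 0.03  0.76 -0.4   1.06  0.21  1.7  -0.2 ]
bar ahead of TCP by 2.1, th 1.417
th 1.417 x -0.1 y 0.0
1.4 [[544.0, 300.0], [68.0, 101.0], [567.0, 264.0], [97.0, 71.0], [451.0, 165.0], [196.0, 61.0], [485.0, 548.0], [55.0, 355.0]]
1.417 [[541.0, 304.0], [65.0, 105.0], [564.0, 268.0], [94.0, 74.0], [448.0, 170.0], [192.0, 66.0], [484.0, 549.0], [55.0, 355.0]]
1.434 [[538.0, 309.0], [62.0, 110.0], [562.0, 272.0], [91.0, 78.0], [444.0, 175.0], [188.0, 71.0], [484.0, 549.0], [55.0, 356.0]]
```

View pics/s16.png

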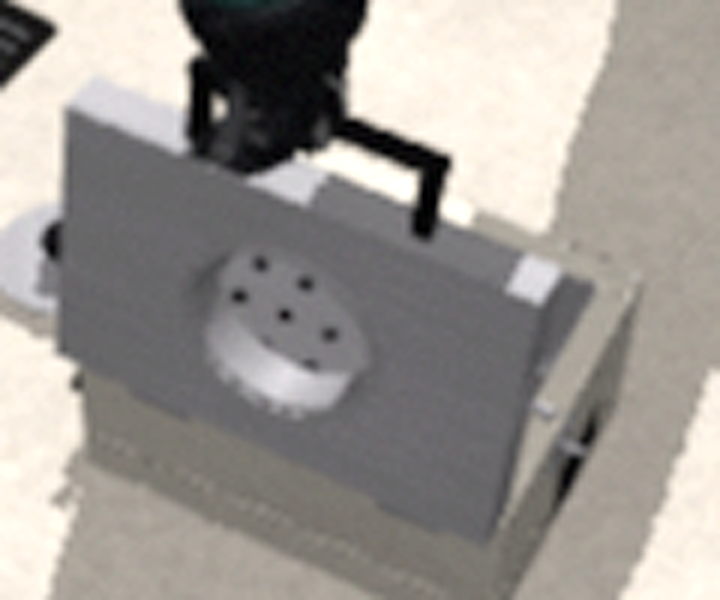

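View pics/w16.png

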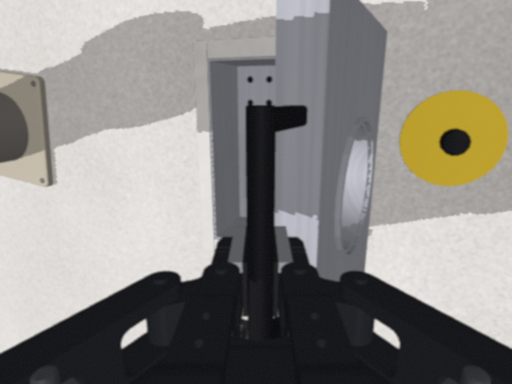

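```bash
python3 -c "
from h import *
sc=get_image('scene');cv2.imwrite('pics/s17.png',sc['color'][:,:,::-1]);check();solve()
a=cv2.imread('pics/scene0.png');d=cv2.absdiff(a,cv2.imread('pics/s17.png')).max(2)
for n,(x,y,w,h) in dict(rack=(345,190,55,55),beaker=(143,163,28,34),stay=(315,262,36,40)).items(): print(n,d[y:y+h,x:x+w].mean().round(1),(d[y:y+h,x:x+w]>40).mean().round(3))"
```

```text
t 20.55 th 1.429 radius 210.7 lat -0.3 tilt 0.336 Frad 9.0 Ftan -0.7 Flat -0.1 F 9.0 w 9.5 tau_y 1.03 q [ 0.03  0.76 -0.4   1.06  0.21  1.7  -0.2 ]
bar ahead of TCP by 2.1, th 1.417
rack 5.3 0.0
beaker 19.4 0.199
stay 5.9 0.0
```

View pics/s17.png

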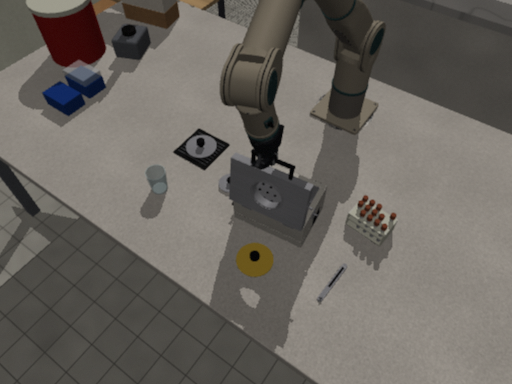

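The lid is on the mat at (201,145). The beaker is still at (157,180); its difference score comes only from the arm's shadow having moved away. The rack and stay haven't changed, and the cover is steady at 1.417. Handing in.

```bash
python3 -c "
from h import *
print(finish_job())"
```

```text
the job is handed in; nothing more can be done
None
```

I did the whole job in the order asked and handed it in at about 20.6 s. The arm is still gripping the handle, with the cover held at its balance point.

**Lid:** I gripped it by the knob, raised it about 20 mm just clear of the rim, and tipped it 20° (0.35 rad) over the opening for about half a second. I then levelled it, lifted it off and lowered it onto the mat until it touched with about 5 N. After release, the wrist camera showed it flat, knob up and within the mat.

**Cover:** I gripped the bar from above and swung it in small steps along the hinge arc. The wrist force stayed below 10 N at every reading.

**Last checks:**
- **Angle:** the angle worked out from the tool position, and the cover corners in the scene camera, both give 1.417 rad to within about 0.01.
- **Hold:** the tool pose was steady over the last 0.4 s, with the handle gripped at about 9.7 mm.
- **Bystanders:** the rack and the stay are unchanged from the first picture. The beaker's patch of the picture did change, because the arm's shadow moved off it; by eye it is in the same place.

**What disagreed:** the bar crept about 6 mm towards the fingertips as it turned in the grip. The angle read straight from the tool pose was therefore about 0.012 rad too high (1.429), so I used the corrected figure. At hand-in about 9 N of force along the cover, in line with the hinge, remained on the handle.

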